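# Set the sample carriage free of backlash and spray the sample tins

## Task

Put every sample tin that lies on the rubber mat into the sample carriage, then turn the knob to run the carriage's pointer clearly past the mark (a good 6 mm beyond it, on the side away from the knob) and bring it back to the mark, so that its last movement is towards the knob and the screw's slack is taken up. With the pointer on the mark and all the tins on the carriage, push the spray can's nozzle fully down for about half a second and let it come back up; do not spray with the carriage away from the mark. Then lay all the tins flat, either face up, on the floor of the plastic evidence tray, leaving the carriage set at the mark, and leave the screwdriver, tape roll and spanner alone.

Things in the scene. Friction and masses are not known exactly. Their poses are not given: they have to be found in the camera images.
- tin0: a flat round closed aluminium sample tin, 46 mm diameter, 24 mm high, about 70 g; origin at its middle, 12 mm above its underside, z along its axis. It starts flat on the rubber mat; both faces are alike and it may lie on either. There may be two or three tins; None if this one is absent
- tin1: a flat round closed aluminium sample tin, 46 mm diameter, 24 mm high, about 70 g; origin at its middle, 12 mm above its underside, z along its axis. It starts flat on the rubber mat; both faces are alike and it may lie on either. There may be two or three tins; None if this one is absent
- tin2: a flat round closed aluminium sample tin, 46 mm diameter, 24 mm high, about 70 g; origin at its middle, 12 mm above its underside, z along its axis. It starts flat on the rubber mat; both faces are alike and it may lie on either. There may be two or three tins; None if this one is absent
- carriage_floor (a point): centre of the floor of the sample carriage, a steel tray 62 x 182 mm inside (long way along y), floor 30 mm above the table, lip 6 mm high and 5 mm thick. Three tins fit in a row, for example at y = -58, 0, +58 mm. Axes: y along the travel, away from the knob; x away from the robot, towards the spray can; z up. Pushed with over 20 N along y the carriage may creep
- pointer (a point): tip of the dark pointer on the far (+x) long side of the carriage, 30 mm above the table, 80 mm from the carriage's centre towards the knob; moves with the carriage; axes as the station's
- mark (a point): the black line on the white rider (12 x 12 x 6 mm), clamped on the aluminium rule beside the pointer's path, at about the pointer's height; the pointer is at the mark when its y in this point's axes is 0 (negative: on the knob's side, where it starts, 8 to 43 mm short). Its place on the rule differs from start to start. y runs along the travel, away from the knob
- knob_grip (a point): on the vertical axis of the round black knob (40 mm diameter, 34 mm high), 85 mm above the table; 15 mm above and 17 mm below it can be gripped; under the knob is a gearbox 50 x 50 mm, top at 62 mm. Turning counter-clockwise seen from above drives the carriage away from the knob, 6 mm per rad; clockwise brings it back; total slack 0.4 rad. Needs 0.15 N m, stays where left; carriage stops 18 mm past the mark or more
- knob (a joint): where the knob stands in the slack of the screw, rad: +0.2 when it bears against the screw counter-clockwise (driving the carriage away), -0.2 when it bears clockwise (driving it back towards the knob), in between when it is loose and turns without moving the carriage
- nozzle_top (a point): centre of the top of the sprung white nozzle cap, 24 mm diameter, 177 mm above the table when up, on the fixed spray can (52 mm diameter) clamped on the far side of the station; press straight down
- nozzle (a joint): how far the nozzle cap is pressed down, m: 0 up, 0.006 at its stop; the spring takes about 8 N for full travel, and lifts it again when released
- tray: the grey plastic evidence tray, fixed, 190 x 190 mm outside, walls 18 mm high and 4 mm thick; origin at the centre of its underside, axes along its sides; inner floor 4 mm above the origin
- mat: thin black rubber mat, 190 x 190 x 4 mm, fixed, on which the tins start; origin at the centre of its underside
- screwdriver: bystander: a screwdriver lying between the robot and the station, about 200 mm long
- tape: bystander: a roll of tape standing on its side face, 90 mm diameter, 40 mm high, beyond the station; origin at the centre of its underside
- spanner: bystander: a steel spanner lying flat beyond the station, about 150 mm long; origin at the middle of its underside
Things that resemble listed ones, but are neither listed nor needed, are in the scene too. Leave any purple look-alike of the tin0 alone. What is shaped like the tin1 but yellow is not meant.

How it is judged (in metres and radians):
On the way, in this order (a step that is already met when the one before it is completed fails the run):
1. every tin lies flat on the carriage floor (x of tin0 in the frame of carriage_floor between -0.02 and 0.02 m and y of tin0 in the frame of carriage_floor between -0.08 and 0.08 m and z of tin0 in the frame of carriage_floor between 0.009 and 0.016 m and angle between the z axis of each of tin0, tin1, tin2 and the z axis of carriage_floor, either way round below 0.12 rad and x of tin1 in the frame of carriage_floor between -0.02 and 0.02 m and y of tin1 in the frame of carriage_floor between -0.08 and 0.08 m and z of tin1 in the frame of carriage_floor between 0.009 and 0.016 m and x of tin2 in the frame of carriage_floor between -0.02 and 0.02 m and y of tin2 in the frame of carriage_floor between -0.08 and 0.08 m and z of tin2 in the frame of carriage_floor between 0.009 and 0.016 m), for 0.3 s.
2. the pointer has been run more than 4 mm past the mark (y of pointer in the frame of mark above 0.004 m), for 0.1 s.
3. the pointer is back within 2 mm of the mark, with the slack taken up on the return side (y of pointer in the frame of mark between -0.002 and 0.002 m and value of joint knob below -0.08 rad), for 0.3 s.
4. the nozzle is pressed down at least 4.5 mm with the carriage set and all the tins on it (all of step 1 and all of step 3 and value of joint nozzle above 0.0045 m), for 0.15 s.
5. the nozzle is up again (value of joint nozzle below 0.001 m), for 0.1 s.
At the end, for the whole second after the job is handed in: Every tin present lies flat (within 7 degrees, either face up) and at rest on the floor of the evidence tray; the pointer is within 2 mm of the mark with the knob's slack on the return side (joint knob below -0.08 rad); the nozzle is up (all of step 3 and x of tin0 in the frame of tray between -0.08 and 0.08 m and y of tin0 in the frame of tray between -0.08 and 0.08 m and z of tin0 in the frame of tray between 0.012 and 0.02 m and angle between the z axis of each of tin0, tin1, tin2 and the z axis of tray, either way round below 0.12 rad and linear speed of each of tin0, tin1, tin2 below 0.02 m/s and x of tin1 in the frame of tray between -0.08 and 0.08 m and y of tin1 in the frame of tray between -0.08 and 0.08 m and z of tin1 in the frame of tray between 0.012 and 0.02 m and x of tin2 in the frame of tray between -0.08 and 0.08 m and y of tin2 in the frame of tray between -0.08 and 0.08 m and z of tin2 in the frame of tray between 0.012 and 0.02 m and value of joint nozzle below 0.001 m); the robot touches nothing.
It fails at once if the nozzle is pressed while the pointer is more than 6 mm from the mark (value of joint nozzle above 0.003 m and (y of pointer in the frame of mark above 0.006 m or y of pointer in the frame of mark below -0.006 m)).
It fails at once if the rider with the mark is shifted along the rule (distance of mark from where it was at the start of the episode above 0.004 m).
It fails at once if the screwdriver is disturbed (moved more than 40 mm) (distance of screwdriver from where it was at the start of the episode above 0.04 m).
It fails at once if the tape roll is disturbed (moved more than 40 mm) (distance of tape from where it was at the start of the episode above 0.04 m).
It fails at once if the spanner is disturbed (moved more than 40 mm) (distance of spanner from where it was at the start of the episode above 0.04 m).
Of tin0, tin1, tin2 only 2 to 3 are there at a start; the rules pass over those that are not, and their reading is None.
At some moment in a run one of tin0, tin1, tin2 may be knocked a few centimetres aside while the robot is not near it.
Once in a run the grip may slacken for a moment while it holds something.
It also fails if it takes over 210 s, if anything falls off the work surface, if the arm or the gripper's body presses on something with over 40 N, if the wrist force passes 120 N, or if a joint passes its speed limit or range.

## Robot

A 6-joint arm with a two-finger parallel gripper is mounted at the origin on the work surface. World frame = base frame: x ahead of the robot, y to its left, z up, the work surface at z = 0. Lengths are in mm, angles in rad, forces in N, time in s.
With the tool pointing down it reaches from about 275 to 750 mm from the base axis. Payload 10.2 kg.
Tool frame: the origin (TCP) lies between the finger pads; the fingertips stand 17 mm ahead of it and the grasp point (between the pads) lies 2 mm behind it (tips_ahead is the distance from the TCP to the fingertips, in mm); z points along the fingers, y is the line along which they close (so a half turn about z gives the same grasp; the last joint's range is limited). The gripper opens to 85 mm and grips with 20 to 120 N. Pads are 22 mm wide; open, the fingers measure 114 mm over their backs; the gripper's body (76 mm by 85 mm) begins 54 mm behind the grasp point. The pads swing forward as they close: fully open they stand 13 mm farther back than shut.
Start: joints at [1.126, 0.313, 1.498, -0, 1.331, -0.223], TCP at [115.505, 512.142, 248.294] pointing down, gripper open.
Joint ranges: [-2.94, 2.94], [-0.97, 2.17], [0.19, 2.56], [-1.23, 4.37], [0.02, 3.11], [-2.88, 2.88]. Speed limits (rad/s): [2.39, 2.39, 3.01, 3.14, 3.14, 3.14].

## Interface

Orientations are given as a unit quaternion [w, x, y, z].
In Python, from rig import sense, capture, finish_job, boxes_of, tips_ahead gives the robot as it stands.
- The arm moves only by the tool drive_tool, never from a script. Its argument "commands" is text: rows parted by semicolons, each of 7 numbers parted by spaces: the shift along the world's x, y, z in units of 0.1 m (1.0 is 0.1 m), then the turn, a rotation vector about the world's x, y, z in units of pi/4 rad (1.0 is pi/4 rad), then the opening in per cent of the stroke, from 0 (shut) to 100 (fully open). A call has 1 to 20 rows; each row shifts and turns the commanded pose from where the row before left it; what a row does not reach is not made up. A row lasts 1/12 s, in which the tool goes at most 41.7 mm and 7.16 degrees, less where a joint would pass 70% of its speed; a pose out of reach is approached as far as the arm can. A call with a number of a shift or a turn outside -1 to 1 is refused whole. A call with a gripper value outside its range is refused whole. The fingers move at their own pace and stop on an object; "force" is the grip in N (left out, the last holds). Time passes only in rows, so rows that do not move let the fingers close. It gives the time, the measured TCP pose, the force, the opening and the grip force at its end, in the units of the state.
- sense(): the state, without advancing time (a new reading comes with each control period).
- capture(name): name is "scene" or "top" or "wrist"; returns a dict with "pixels" (420x560x3 uint8, blue, green, red), "fov_y" (degrees; the focal length in pixels is half the picture's height over the tangent of half this angle, whatever the lens; pixels are square), "cx", "cy" (the principal point, pixels), "position" and "attitude" of the camera in the world; the wrist camera has in their place "tool_from_camera" (4x4, takes a point from camera to tool coordinates, whose origin is the TCP and whose axes are the flange's). Camera axes: x right, y down, z forward; pixel columns grow to the right and rows downward; lengths in mm; the calibration is good to about 2 mm. The wrist camera is an equidistant fisheye: a pixel r from the principal point sees the ray r / f radians off the axis. A picture is of the moment at which its call begins: read the wrist's pose just before it. There is no depth.
- finish_job(): hands the job in; it is judged then, once.
Trained networks look in a picture, given as the dict that the camera call returned (one of the last four; its "shot" number tells which), for a name from the list of things; names that differ only in an ending like _2 or _b are one class to them, and where a whole thing is asked for, a point or a joint stands for the part that bears it (a point fixed in the world has none). Each returns a list of dicts, best first, with "confidence" (0 to 1); they miss things now and then, are a little off and sometimes report something else, mostly with a low value. They report only what shows in the picture. A call takes as long as a camera call. They do not tell look-alikes from the thing itself.
- boxes_of(picture, name): "position" ([column, row] in pixels, amid what is visible of it).
The state is a dict: "time_s": time; "joints": joint angles; "dq": joint speeds; "tau": joint torques, N m; "eef_pos": TCP position; "ee_rot": TCP orientation; "force": force on the tool from outside, world axes, zero at the start; "wrist_torque": the same for the moment, N m; "grip_width": opening from 0.0 (shut) to 1.0 (fully open); "grip_force": force on a finger pad.
Only numpy, scipy, OpenCV 4.12 (cv2) and the standard library are available. Lean on these libraries where they do the work, as an engineer would, in place of code of your own. Each camera call takes 0.05 s, during which the arm holds its last target. There are 200 camera calls.

## Working session

There is one attempt and no reset: what is moved stays moved. The work goes in short steps, Python scripts to look and compute and a tool call to move; the robot and the scene stay as the last step left them, time stands still between calls to the robot, and variables do not carry over. Pictures are saved under pics/ and viewed, at most 14 in all, crops included, and the job is handed in when it is done.

Besides the shell and the picture viewer there is one more tool, called after ">>>" by a JSON object that holds its "fn" and its "kwargs". drive_tool: Moves the arm, as the interface text tells. Shifts and turns lie within -1 to 1; 1 stands for 0.1 m of shift or pi/4 rad of turn. Its arguments: {"type":"object","properties":{"commands":{"type":"string"},"force":{"type":"number"}},"required":["commands"]}

```bash
mkdir -p pics; ls; cat > h.py <<'E'
import numpy as np, cv2, json
from scipy.spatial.transform import Rotation as R
from rig import sense, capture, finish_job, boxes_of, tips_ahead
def quat(q): return R.from_quat([q[1],q[2],q[3],q[0]])
def cam(p):
    if 'tool_from_camera' in p:
        s=p['_s']; T=np.array(p['tool_from_camera']); Rt=quat(s['ee_rot']).as_matrix()
        return Rt@T[:3,3]+np.array(s['eef_pos']), Rt@T[:3,:3]
    a=np.array(p['attitude'],float)
    M=quat(a).as_matrix() if a.size==4 else a.reshape(3,3)
    return np.array(p['position'],float), M
def shot(n):
    s=sense(); p=capture(n); p['_s']=s; return p
def foc(p): return p['pixels'].shape[0]/2/np.tan(np.radians(p['fov_y'])/2)
def ray(p,uv):
    f=foc(p); d=np.array([uv[0]-p['cx'],uv[1]-p['cy']])
    if 'tool_from_camera' in p:
        r=np.hypot(*d); t=r/f; v=np.r_[d/max(r,1e-9)*np.sin(t),np.cos(t)]
    else: v=np.r_[d/f,1]
    o,M=cam(p); return o,M@v
def at(p,uv,z):
    o,v=ray(p,uv); return o+v*(z-o[2])/v[2]
def proj(p,X):
    o,M=cam(p); c=M.T@(np.array(X,float)-o); f=foc(p)
    if 'tool_from_camera' in p:
        r=np.hypot(c[0],c[1]); t=np.arctan2(r,c[2]); d=c[:2]/max(r,1e-9)*t*f
    else: d=c[:2]/c[2]*f
    return d+[p['cx'],p['cy']]
def save(p,n,crop=None,k=1):
    im=p['pixels']
    if crop: im=im[crop[1]:crop[3],crop[0]:crop[2]]
    cv2.imwrite('pics/'+n,cv2.resize(im,None,fx=k,fy=k,interpolation=cv2.INTER_CUBIC))
E
python3 - <<'E'
from h import *
z={'tin0':16,'carriage_floor':30,'pointer':30,'mark':33,'knob_grip':85,'nozzle_top':177,'tray':4,'mat':4,'screwdriver':10,'tape':40,'spanner':3}
ps={n:shot(n) for n in('top','scene')}
for n,p in ps.items():
    print(n,p['fov_y'],p['position'],p['attitude'])
    save(p,n+'0.png')
    for k in z:
        for b in boxes_of(p,k)[:5]:
            if b['confidence']>.2: print(n,k,np.round(b['position']),round(b['confidence'],2),np.round(at(p,b['position'],z[k])))
print(sense()['ee_rot'],tips_ahead)
E
```

```text
pics
top 50.19268000423952 [ 331.52863265  -17.8935892  1226.45745315] [-0.05951626  0.71192126 -0.69806297  0.04831176]
top tin0 [425. 229.] 0.81 [ 460. -379.   16.]
top tin0 [429. 277.] 0.71 [ 331. -384.   16.]
top tin0 [368. 283.] 0.66 [ 312. -224.   16.]
top tin0 [390. 230.] 0.57 [ 453. -284.   16.]
top tin0 [411. 200.] 0.55 [ 537. -342.   16.]
top pointer [293. 196.] 0.92 [539. -20.  30.]
top knob_grip [350. 184.] 0.58 [ 565. -167.   85.]
top nozzle_top [273. 138.] 0.59 [657.  31. 177.]
top tray [166. 217.] 0.66 [480. 329.   4.]
top mat [269. 137.] 0.66 [714.  51.   4.]
top screwdriver [292. 242.] 0.67 [418. -20.  10.]
top tape [208. 117.] 0.74 [756. 220.  40.]
top spanner [344. 131.] 0.68 [ 733. -160.    3.]
scene 48.946940065740925 [1026.36645294 -320.08966783 1006.87303476] [-0.25370611  0.84320788  0.45114481 -0.14526542]
scene tin0 [167. 301.] 0.86 [ 532. -336.   16.]
scene tin0 [173. 260.] 0.82 [ 445. -279.   16.]
scene tin0 [142. 283.] 0.72 [ 458. -367.   16.]
scene tin0 [112. 246.] 0.59 [ 328. -387.   16.]
scene tin0 [169. 215.] 0.53 [ 323. -233.   16.]
scene carriage_floor [288. 232.] 0.92 [540. -12.  30.]
scene carriage_floor [276. 330.] 0.36 [ 731. -170.   30.]
scene pointer [290. 235.] 0.71 [551. -13.  30.]
scene knob_grip [238. 255.] 0.65 [ 556. -156.   85.]
scene nozzle_top [338. 228.] 0.53 [663.  34. 177.]
scene nozzle_top [289. 233.] 0.38 [617. -58. 177.]
scene tray [374. 162.] 0.72 [476. 320.   4.]
scene mat [162. 291.] 0.63 [ 497. -335.    4.]
scene screwdriver [256. 205.] 0.83 [416. -30.  10.]
scene tape [405. 238.] 0.56 [717. 207.  40.]
scene spanner [274. 332.] 0.72 [ 724. -171.    3.]
scene spanner [405. 237.] 0.43 [703. 231.   3.]
[ 1.86628513e-06  1.10677454e-01  9.93856378e-01 -2.38615097e-05] 17.0
```

View pics/top0.png

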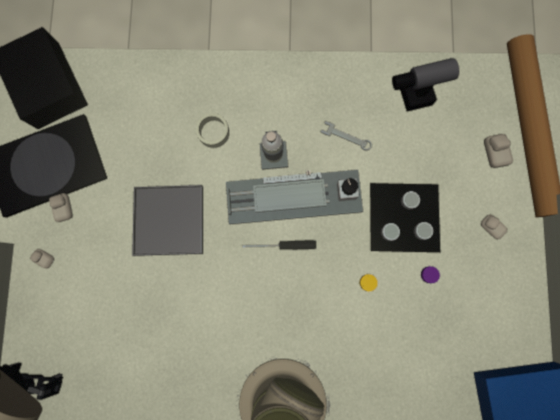

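View pics/scene0.png

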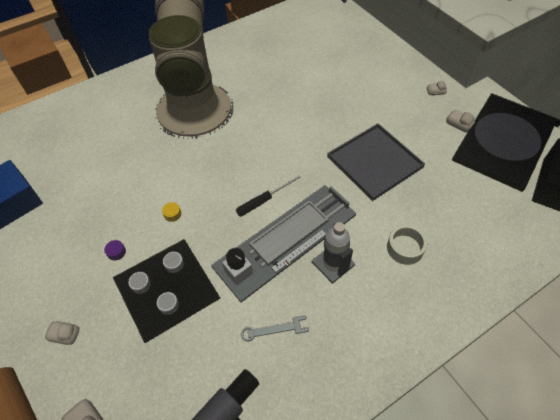

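>>> {"fn": "drive_tool", "kwargs": {"commands": "0.28 -0.21 0.1 0 0 -0.15 100;0.28 -0.21 0.1 0 0 -0.15 100;0.28 -0.21 0.1 0 0 -0.15 100;0.28 -0.21 0.1 0 0 -0.15 100;0.28 -0.21 0.1 0 0 -0.15 100;0.28 -0.21 0.1 0 0 -0.15 100;0.28 -0.21 0.1 0 0 -0.15 100;0.28 -0.21 0.1 0 0 -0.15 100;0.28 -0.21 0.1 0 0 -0.15 100;0.28 -0.21 0.1 0 0 -0.15 100;0.1 -0.38 0 0 0 -0.15 100;0.1 -0.38 0 0 0 -0.07 100;0.1 -0.38 0 0 0 0 100;0.1 -0.38 0 0 0 0 100;0.1 -0.38 0 0 0 0 100;0.1 -0.38 0 0 0 0 100;0.1 -0.38 0 0 0 0 100;0.1 -0.38 0 0 0 0 100"}}

```text
time_s: 2.7
eef_pos: [475.5, -3.8, 348.5]
ee_rot: [0.0, 0.708, 0.706, 0.0]
force: [-0.1, 0.1, -0.2]
grip_width: 1.0
grip_force: 0.0
```

```bash
python3 - <<'E'
from h import *
z={'tin0':16,'carriage_floor':30,'pointer':30,'mark':36,'knob_grip':102,'nozzle_top':177,'screwdriver':10}
p=shot('wrist'); save(p,'w1.png',None,1.4)
print(np.round(p['tool_from_camera'],2),p['fov_y'],p['cx'],p['cy'])
for k in z:
  for b in boxes_of(p,k)[:4]:
    if b['confidence']>.3: print(k,np.round(b['position']),round(b['confidence'],2),np.round(at(p,b['position'],z[k])))
E
```

```text
[[ 0.0000e+00 -9.5000e-01 -3.2000e-01  8.3970e+01]
 [ 1.0000e+00  0.0000e+00 -0.0000e+00 -1.0000e-01]
 [ 0.0000e+00 -3.2000e-01  9.5000e-01 -1.2497e+02]
 [ 0.0000e+00  0.0000e+00  0.0000e+00  1.0000e+00]] 65.70646984690485 282.9815539806143 210.61129218375922
tin0 [213. 356.] 0.87 [ 339. -377.   16.]
tin0 [272. 357.] 0.82 [ 455. -373.   16.]
tin0 [318. 340.] 0.77 [ 539. -328.   16.]
tin0 [268. 322.] 0.72 [ 449. -284.   16.]
carriage_floor [332. 162.] 0.85 [543.  -1.  30.]
pointer [329. 162.] 0.6 [540.  -0.  30.]
mark [372. 201.] 0.56 [603. -55.  36.]
knob_grip [339. 283.] 0.61 [ 551. -150.  102.]
screwdriver [238. 174.] 0.77 [410. -23.  10.]
screwdriver [428. 250.] 0.57 [ 722. -151.   10.]
```

View pics/w1.png

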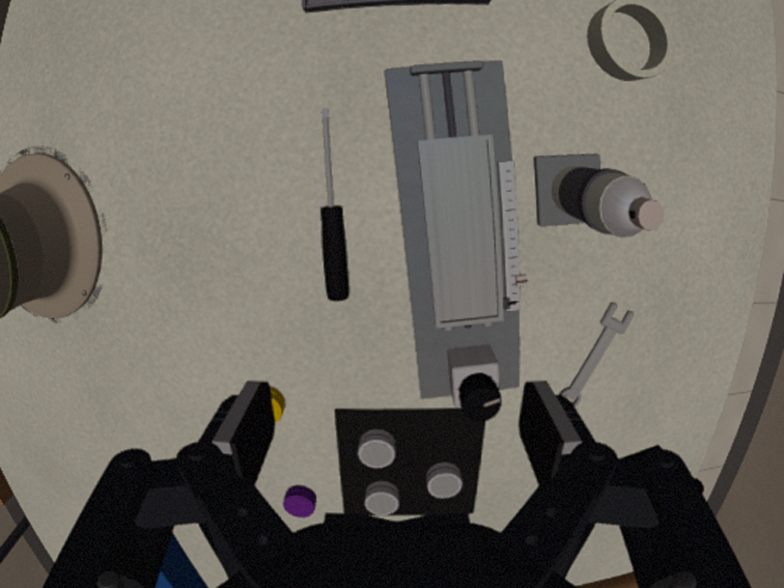

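```bash
python3 - <<'E'
from h import *
p=shot('wrist'); save(p,'w1c.png',(295,90,395,240),4)
c=[at(p,np.array(q)/1.4,36) for q in [(419,140),(494,135),(503,320),(436,327)]]
for x in c: print(np.round(x,1))
m=np.mean(c,0); e=((c[0]-c[3])+(c[1]-c[2]))/2
print(m, np.degrees(np.arctan2(-e[0],e[1])))
for t in [(376.,452),(382,497),(444,480)]: print(np.round(at(p,np.array(t)/1.4,20),1))
E
```

```text
[496.8  87.8  36. ]
[568.7  94.9  36. ]
[588.1 -94.7  36. ]
[ 516.9 -102.1   36. ]
[542.62400724  -3.52632818  36.        ] 5.9433438360669415
[ 450. -280.   20.]
[ 456.2 -360.1   20. ]
[ 538.1 -329.3   20. ]
```

View pics/w1c.png

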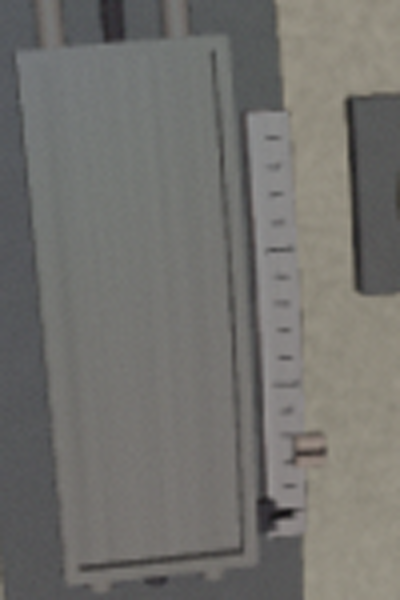

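>>> {"fn": "drive_tool", "kwargs": {"commands": "0.01 -0.36 -0.13 0 0 0.13 100;0.01 -0.36 -0.13 0 0 0 100;0.01 -0.36 -0.13 0 0 0 100;0.01 -0.36 -0.13 0 0 0 100;0.01 -0.36 -0.13 0 0 0 100;0.01 -0.36 -0.13 0 0 0 100;0.01 -0.36 -0.13 0 0 0 100;0.01 -0.36 -0.13 0 0 0 100;0.01 -0.36 -0.13 0 0 0 70;0 0 0 0 0 0 70"}}

```text
time_s: 3.98
eef_pos: [483.5, -329.8, 227.8]
ee_rot: [-0.002, 0.672, 0.741, -0.0]
force: [-0.5, 1.3, -0.2]
grip_width: 0.749
grip_force: 0.0
```

```bash
python3 - <<'E'
from h import *
p=shot('wrist'); save(p,'w2.png',None,1.4); s=p['_s']
print(np.round(s['eef_pos'],1),s['grip_width'],np.round(s['joints'],2),quat(s['ee_rot']).as_matrix().round(3)[:,1])
for b in boxes_of(p,'tin0')[:6]: print(np.round(b['position'],1),round(b['confidence'],2),np.round(at(p,b['position'],20),1))
E
```

```text
[ 483.5 -329.8  227.8] 0.7494135755201594 [-0.8   0.46  1.34 -0.    1.35 -0.89] [ 0.995  0.097 -0.003]
[333.8 192.9] 0.93 [ 537.8 -334.    20. ]
[141.3  75.5] 0.8 [ 320.7 -222.9   20. ]
[258.1 135.8] 0.72 [ 452.4 -281.4   20. ]
[249.8 215.7] 0.64 [ 450.1 -368.7   20. ]
[156.1 218.8] 0.64 [ 341.  -383.5   20. ]
```

View pics/w2.png

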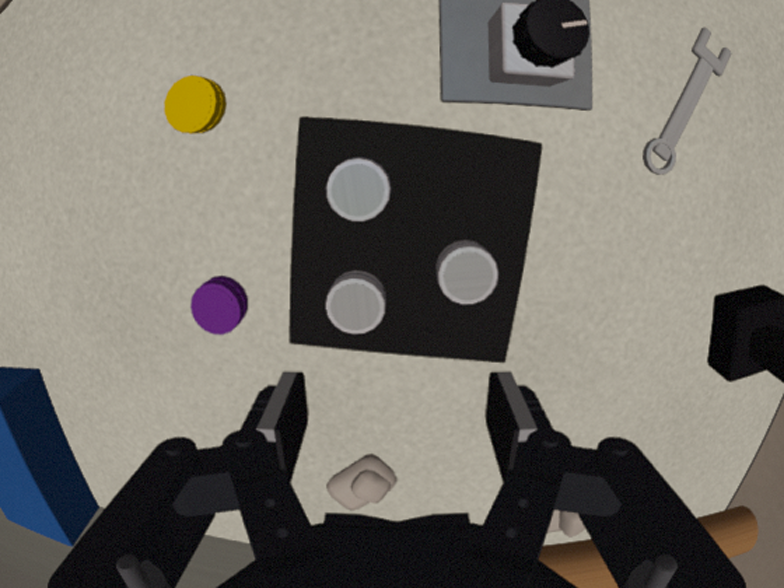

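```bash
cat >> h.py <<'E'
def tops(p,z=28,lo=10,hi=30):
    g=cv2.medianBlur(cv2.cvtColor(p['pixels'],cv2.COLOR_BGR2GRAY),3)
    c=cv2.HoughCircles(g,cv2.HOUGH_GRADIENT,1,25,param1=120,param2=22,minRadius=lo,maxRadius=hi)
    return [] if c is None else [(np.round(q,1),np.round(at(p,q[:2],z),1)) for q in c[0]]
E
python3 - <<'E'
from h import *
p=shot('wrist')
for q in [(255.7,134.3),(253.9,218.2),(334.6,196.8)]: print(np.round(at(p,q,28),1))
for t in tops(p): print(*t)
E
```

```text
[ 451.7 -275.8   28. ]
[ 456.8 -365.4   28. ]
[ 539.9 -332.9   28. ]
[138.5  77.5  21.3] [ 321.5 -222.    28. ]
[155.5 219.5  20.2] [ 344.2 -378.7   28. ]
[253.5 137.5  22.1] [ 449.7 -279.2   28. ]
[252.5 217.5  22.7] [ 455.2 -364.7   28. ]
[391.5  29.5  27.1] [ 577.5 -148.8   28. ]
[329.5 194.5  21. ] [ 534.1 -330.9   28. ]
[467.5 113.5  11.8] [ 679.  -220.3   28. ]
[260.5 348.5  12.5] [ 476.5 -551.3   28. ]
```

>>> {"fn": "drive_tool", "kwargs": {"commands": "0.11 -0.005 -0.25 0 0 0 75;0.11 -0.005 -0.25 0 0 0 75;0.11 -0.005 -0.25 0 0 0 75;0.11 -0.005 -0.25 0 0 0 75;0.11 -0.005 -0.25 0 0 0 75;0 0 -0.2 0 0 0 75;0 0 -0.2 0 0 0 75;0 0 -0.2 0 0 0 75;0 0 -0.14 0 0 0 75;0 0 0 0 0 0 75", "force": 40}}

```text
time_s: 4.97
eef_pos: [539.2, -325.9, 30.4]
ee_rot: [-0.002, 0.67, 0.742, 0.0]
force: [0.2, 0.1, -0.5]
grip_width: 0.751
grip_force: 0.0
```

>>> {"fn": "drive_tool", "kwargs": {"commands": "0 -0.065 -0.01 0 0 0 75;0 0 0 0 0 0 30;0 0 0 0 0 0 30;0 0 0 0 0 0 30;0 0 0 0 0 0 30;0 0 0 0 0 0 30;0 0 0 0 0 0 30", "force": 40}}

```text
time_s: 5.55
eef_pos: [540.4, -335.5, 33.4]
ee_rot: [0.002, 0.671, 0.742, -0.0]
force: [-0.4, 0.5, 6.7]
grip_width: 0.514
grip_force: 40.7
```

>>> {"fn": "drive_tool", "kwargs": {"commands": "0 0 0.2 0 0 0 30;0 0.1 0.3 0 0 0 30;0 0.3 0.25 0 0 0 30;0 0.38 0.1 0 0 0 30;0 0.38 0 0 0 0 30;0 0.38 0 0 0 0 30;0 0.38 0 0 0 0 30;0 0.38 0 0 0 0 30;0 0.38 0 0 0 0 30;0 0.38 0 0 0 0 30;0 0.38 0 0 0 0 30;0 0 0 0 0 0 30", "force": 40}}

```text
time_s: 6.55
eef_pos: [539.0, 14.8, 117.2]
ee_rot: [-0.0, 0.669, 0.743, 0.001]
force: [0.4, 0.8, 0.5]
grip_width: 0.3
grip_force: 0.0
```

```bash
python3 - <<'E'
from h import *
for n in('top','wrist'):
  p=shot(n)
  for b in boxes_of(p,'tin0')[:7]: print(n,np.round(b['position'],1),round(b['confidence'],2),np.round(at(p,b['position'],20),1))
  if n=='wrist': save(p,'w3.png',None,1.4)
E
```

```text
top [418.4 205. ] 0.82 [ 523.7 -360.9   20. ]
top [387.3 229.5] 0.78 [ 455.4 -275.9   20. ]
top [424.6 227.4] 0.74 [ 463. -376.   20.]
top [427.8 273.8] 0.64 [ 339.7 -381.1   20. ]
top [369.  282.1] 0.5 [ 314.8 -225.7   20. ]
wrist [ 79.3 362.5] 0.84 [ 325.  -189.4   20. ]
```

View pics/w3.png

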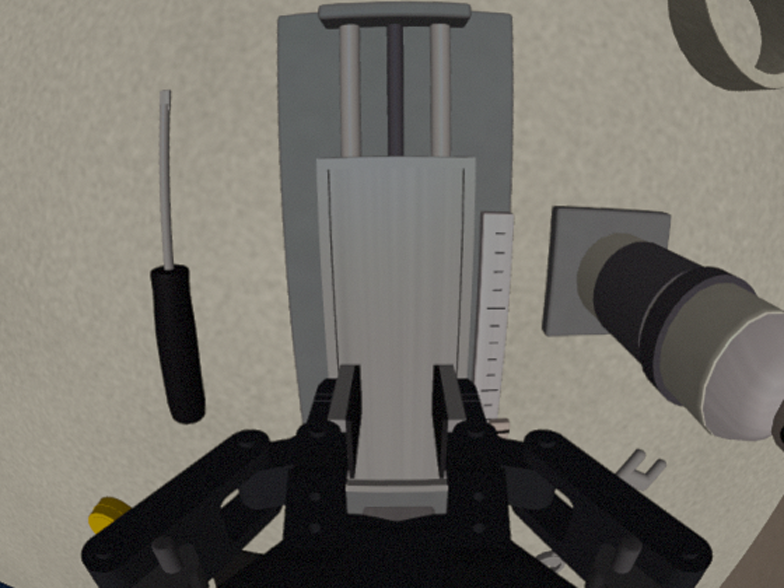

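>>> {"fn": "drive_tool", "kwargs": {"commands": "-0.06 -0.3 0.2 0 0 0 70;-0.06 -0.35 0.2 0 0 0 70;-0.06 -0.35 0.2 0 0 0 70;-0.06 -0.35 0.2 0 0 0 70;-0.06 -0.35 0.2 0 0 0 70;-0.06 -0.35 0.1 0 0 0 70;-0.06 -0.35 0 0 0 0 70;-0.06 -0.35 0 0 0 0 70;-0.06 -0.35 0 0 0 0 70;-0.06 -0.35 0 0 0 0 70;0 0 0 0 0 0 70"}}

```text
time_s: 7.67
eef_pos: [476.9, -342.5, 225.9]
ee_rot: [0.0, 0.673, 0.739, -0.001]
force: [-0.1, -0.4, -0.6]
grip_width: 0.7
grip_force: 0.0
```

```bash
python3 - <<'E'
from h import *
p=shot('wrist'); s=p['_s']
print(np.round(s['eef_pos'],1),s['grip_width'],np.round(s['joints'],2),quat(s['ee_rot']).as_matrix().round(3)[:,1])
for b in boxes_of(p,'tin0')[:6]: print(np.round(b['position'],1),round(b['confidence'],2),np.round(at(p,b['position'],20),1))
for t in tops(p,lo=16,hi=25): print(*t)
E
```

```text
[ 476.9 -342.5  225.9] 0.7004793040153079 [-0.82  0.47  1.34 -0.    1.34 -0.91] [ 0.996  0.093 -0.001]
[258.9 206.2] 0.92 [ 453.3 -369.6   20. ]
[323.5 196.4] 0.85 [ 521.  -352.2   20. ]
[158.3 210.3] 0.83 [ 338.9 -384.9   20. ]
[141.5  64.4] 0.75 [ 315.8 -223.7   20. ]
[262.5 122.5  22.5] [ 450.6 -280.    28. ]
[259.5 207.5  20.7] [ 454.4 -368.3   28. ]
[324.5 198.5  20.7] [ 521.1 -352.1   28. ]
[144.5  62.5  20.8] [ 322.9 -222.7   28. ]
[159.5 208.5  20. ] [ 343.6 -379.6   28. ]
```

>>> {"fn": "drive_tool", "kwargs": {"commands": "-0.04 0.1 -0.25 0 0 0 73;-0.04 0.1 -0.25 0 0 0 73;-0.04 0.1 -0.25 0 0 0 73;-0.04 0.1 -0.25 0 0 0 73;-0.04 0.1 -0.25 0 0 0 73;-0.06 0.12 -0.25 0 0 0 73;0 0 0 0 0 0 73;0 0 0 0 0 0 73"}}

```text
time_s: 8.43
eef_pos: [453.5, -273.4, 76.6]
ee_rot: [-0.001, 0.671, 0.742, 0.0]
force: [0.3, -0.5, -0.0]
grip_width: 0.727
grip_force: 0.0
```

>>> {"fn": "drive_tool", "kwargs": {"commands": "-0.025 -0.065 -0.2 0 0 0 73;0 0 -0.2 0 0 0 73;0 0 -0.13 0 0 0 73;0 0 0 0 0 0 73;0 0 0 0 0 0 73"}}

```text
time_s: 8.85
eef_pos: [451.8, -281.4, 24.8]
ee_rot: [0.001, 0.671, 0.742, -0.0]
force: [0.6, 0.1, 0.0]
grip_width: 0.73
grip_force: 0.0
```

>>> {"fn": "drive_tool", "kwargs": {"commands": "0 0 -0.02 0 0 0 73;0 0 0 0 0 0 30;0 0 0 0 0 0 30;0 0 0 0 0 0 30;0 0 0 0 0 0 30;0 0 0 0 0 0 30;0 0 0.1 0 0 0 30;0 0 0.1 0 0 0 30;0 0 0.1 0 0 0 30;0 0 0 0 0 0 30", "force": 60}}

```text
time_s: 9.68
eef_pos: [451.9, -281.2, 53.9]
ee_rot: [0.002, 0.671, 0.742, -0.0]
force: [-0.4, -0.5, -0.6]
grip_width: 0.518
grip_force: 61.2
```

>>> {"fn": "drive_tool", "kwargs": {"commands": "0 0.2 0.3 0 0 0 30;0 0.3 0.3 0 0 0 30;0.1 0.35 0.02 0 0 0 30;0.1 0.35 0.02 0 0 0 30;0.1 0.35 0.02 0 0 0 30;0.1 0.35 0.02 0 0 0 30;0.1 0.35 0.02 0 0 0 30;0.1 0.35 0.02 0 0 0 30;0.1 0.35 0 0 0 0 30;0.14 0.35 0 0 0 0 30;0 0.05 0 0 0 0 30;0 0 0 0 0 0 30;0 0 0 0 0 0 30"}}

```text
time_s: 10.77
eef_pos: [534.8, 53.9, 122.7]
ee_rot: [-0.0, 0.671, 0.742, -0.0]
force: [0.7, 0.1, -1.0]
grip_width: 0.521
grip_force: 61.6
```

```bash
python3 - <<'E'
from h import *
p=shot('wrist'); s=p['_s']; save(p,'w4.png',None,1.4)
print(np.round(s['eef_pos'],1),s['grip_width'],s['grip_force'])
E
```

```text
[534.8  53.9 122.7] 0.5207653191744763 61.646268367767334
```

View pics/w4.png

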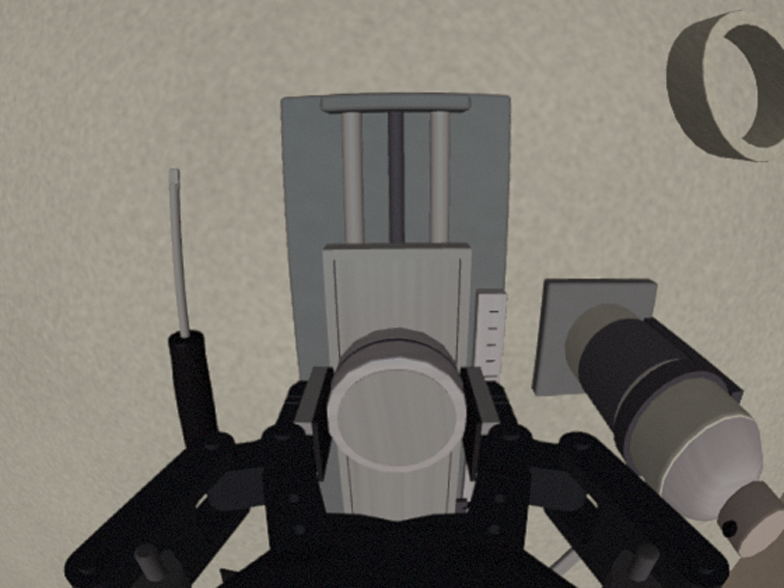

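>>> {"fn": "drive_tool", "kwargs": {"commands": "0.02 0 -0.2 0 0 0 30;0 0 -0.2 0 0 0 30;0 0 -0.2 0 0 0 30;0 0 -0.08 0 0 0 30;0 0 -0.03 0 0 0 30;0 0 0 0 0 0 30;0 0 0 0 0 0 30"}}

```text
time_s: 11.4
eef_pos: [537.5, 53.6, 52.7]
ee_rot: [0.001, 0.671, 0.741, 0.0]
force: [-0.6, 0.6, -0.0]
grip_width: 0.513
grip_force: 63.2
```

>>> {"fn": "drive_tool", "kwargs": {"commands": "0 0 -0.015 0 0 0 30;0 0 -0.01 0 0 0 30;0 0 0 0 0 0 30;0 0 0 0 0 0 30"}}

```text
time_s: 11.73
eef_pos: [537.8, 53.9, 50.7]
ee_rot: [0.001, 0.671, 0.742, 0.001]
force: [-2.3, 0.7, 6.8]
grip_width: 0.519
grip_force: 69.0
```

>>> {"fn": "drive_tool", "kwargs": {"commands": "0 0 0.005 0 0 0 60;0 0 0.01 0 0 0 64;0 0 0 0 0 0 64;0 0 0.2 0 0 0 64;0 0 0.3 0 0 0 64;0 -0.1 0.3 0 0 0 64;-0.1 -0.35 0.2 0 0 0 70;-0.1 -0.35 0.2 0 0 0 70;-0.1 -0.35 0.15 0 0 0 70;-0.1 -0.35 0.15 0 0 0 70;-0.1 -0.35 0.15 0 0 0 70;-0.1 -0.35 0 0 0 0 70;0 -0.35 0 0 0 0 70;0 -0.35 0 0 0 0 70;0 -0.35 0 0 0 0 70;0 -0.35 0 0 0 0 70;0 -0.25 0 0 0 0 70;0 0 0 0 0 0 70;0 0 0 0 0 0 70"}}

```text
time_s: 13.32
eef_pos: [476.6, -331.7, 215.2]
ee_rot: [-0.0, 0.671, 0.741, 0.0]
force: [-0.2, 0.3, -0.3]
grip_width: 0.698
grip_force: 0.0
```

```bash
python3 - <<'E'
from h import *
p=shot('wrist'); s=p['_s']
print(np.round(s['eef_pos'],1),s['grip_width'],np.round(s['joints'],2),quat(s['ee_rot']).as_matrix().round(3)[:,1])
for b in boxes_of(p,'tin0')[:6]: print(np.round(b['position'],1),round(b['confidence'],2),np.round(at(p,b['position'],20),1))
for t in tops(p,lo=16,hi=25): print(*t)
t=shot('top')
for b in boxes_of(t,'tin0')[:6]: print(np.round(b['position'],1),round(b['confidence'],2),np.round(at(t,b['position'],20),1))
E
```

```text
[ 476.6 -331.7  215.2] 0.6977925637423461 [-0.81  0.46  1.37  0.    1.31 -0.91] [ 0.995  0.098 -0.   ]
[321.7 208. ] 0.78 [ 518.9 -350.4   20. ]
[254.5 220. ] 0.74 [ 450.1 -370.6   20. ]
[156.3 217.9] 0.73 [ 340.4 -379.5   20. ]
[140.3  70.8] 0.55 [ 318.9 -221.2   20. ]
[324.5 212.5  21.3] [ 521.1 -352.3   28. ]
[257.5 220.5  21. ] [ 453.7 -367.8   28. ]
[156.5 221.5  20.2] [ 343.6 -380.4   28. ]
[141.5  72.5  24.4] [ 324.1 -223.7   28. ]
```

>>> {"fn": "drive_tool", "kwargs": {"commands": "0.05 -0.022 -0.15 0 0 -0.15 73;0.05 -0.022 -0.15 0 0 -0.15 73;0.05 -0.022 -0.15 0 0 -0.15 73;0.05 -0.022 -0.15 0 0 -0.15 73;0.05 -0.022 -0.15 0 0 -0.15 73;0.05 -0.022 -0.15 0 0 -0.15 73;0.05 -0.022 -0.15 0 0 -0.15 73;0.05 -0.022 -0.15 0 0 -0.15 73;0.044 -0.025 -0.15 0 0 -0.13 73;0 0 0 0 0 0 73;0 0 0 0 0 0 73"}}

```text
time_s: 14.43
eef_pos: [521.5, -350.2, 80.7]
ee_rot: [-0.0, 0.951, 0.31, -0.0]
force: [1.1, -0.4, 0.3]
grip_width: 0.73
grip_force: 0.0
```

>>> {"fn": "drive_tool", "kwargs": {"commands": "0 -0.02 -0.2 0 0 0 73;0 0 -0.2 0 0 0 73;0 0 -0.17 0 0 0 73;0 0 0 0 0 0 73;0 0 0 0 0 0 73;0 0 0 0 0 0 73"}}

```text
time_s: 14.93
eef_pos: [522.1, -353.4, 25.8]
ee_rot: [0.001, 0.951, 0.309, 0.001]
force: [0.5, 0.6, 0.9]
grip_width: 0.73
grip_force: 0.0
```

>>> {"fn": "drive_tool", "kwargs": {"commands": "0 0.01 -0.025 0 0 0 73;0 0 0 0 0 0 73;0 0 0 0 0 0 30;0 0 0 0 0 0 30;0 0 0 0 0 0 30;0 0 0 0 0 0 30;0 0 0 0 0 0 30;0 0 0.1 0 0 0 30;0 0 0.2 0 0 0.15 30;0 0.1 0.3 0 0 0.15 30;0 0.2 0.3 0 0 0.15 30;0 0.25 0.2 0 0 0.15 30;0 0 0 0 0 0 30", "force": 60}}

```text
time_s: 16.02
eef_pos: [523.0, -294.7, 136.4]
ee_rot: [0.003, 0.851, 0.525, 0.001]
force: [0.7, 0.0, 0.1]
grip_width: 0.521
grip_force: 61.2
```

>>> {"fn": "drive_tool", "kwargs": {"commands": "0.02 0.33 0 0 0 0.15 30;0.02 0.33 0 0 0 0.15 30;0.02 0.33 0 0 0 0.15 30;0.02 0.33 0 0 0 0.15 30;0.02 0.33 0 0 0 0.13 30;0.02 0.33 0 0 0 0 30;0.02 0.33 0 0 0 0 30;0.02 0.33 0 0 0 0 30;0.03 0.27 -0.1 0 0 0 30;0 0 -0.1 0 0 0 30;0 0 0 0 0 0 30;0 0 0 0 0 0 30"}}

```text
time_s: 17.02
eef_pos: [540.2, -6.5, 111.0]
ee_rot: [-0.0, 0.671, 0.741, -0.0]
force: [0.5, -0.6, 0.1]
grip_width: 0.518
grip_force: 61.2
```

```bash
python3 - <<'E'
from h import *
p=shot('wrist'); s=p['_s']; save(p,'w5.png',None,1.4)
print(np.round(s['eef_pos'],1),s['grip_width'],s['grip_force'],quat(s['ee_rot']).as_matrix().round(3)[:,1])
E
```

```text
[540.2  -6.5 111. ] 0.5178671399672486 61.22078776359558 [ 0.995  0.099 -0.001]
```

View pics/w5.png

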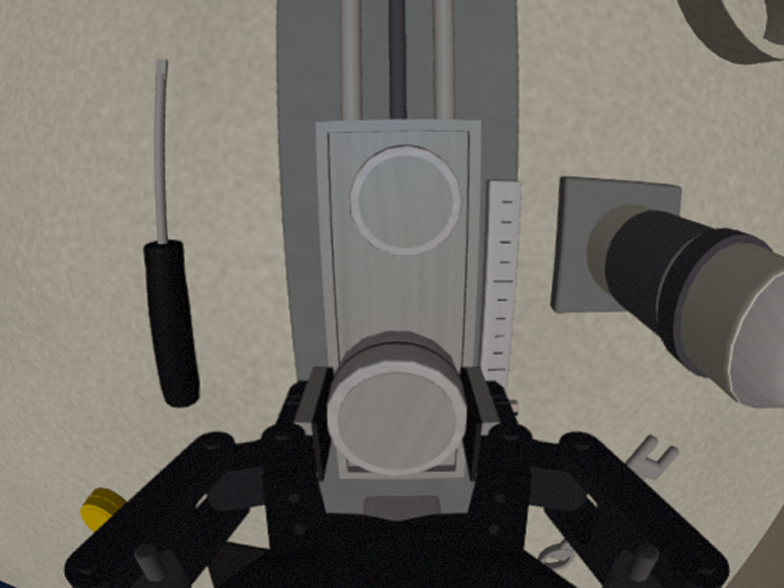

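>>> {"fn": "drive_tool", "kwargs": {"commands": "0.025 0.03 -0.2 0 0 0 30;0 0 -0.2 0 0 0 30;0 0 -0.15 0 0 0 30;0 0 -0.04 0 0 0 30;0 0 0 0 0 0 30;0 0 0 0 0 0 30"}}

```text
time_s: 17.57
eef_pos: [543.5, -3.7, 53.2]
ee_rot: [0.001, 0.671, 0.741, 0.0]
force: [-0.0, -0.0, -0.2]
grip_width: 0.515
grip_force: 61.2
```

>>> {"fn": "drive_tool", "kwargs": {"commands": "0 0 -0.015 0 0 0 30;0 0 -0.008 0 0 0 30;0 0 0 0 0 0 30;0 0 0.005 0 0 0 60;0 0 0.01 0 0 0 64;0 0 0 0 0 0 64;0 0 0.2 0 0 0 64;0 0 0.3 0 0 0 64;0 -0.1 0.3 0 0 0 64;-0.1 -0.35 0.2 0 0 0 70;-0.1 -0.35 0.2 0 0 0 70;-0.1 -0.35 0.15 0 0 0 70;-0.1 -0.35 0.15 0 0 0 70;-0.1 -0.35 0.15 0 0 0 70;-0.1 -0.35 0 0 0 0 70;-0.1 -0.35 0 0 0 0 70;-0.1 -0.35 0 0 0 0 70;-0.1 -0.35 0 0 0 0 70;0 0 0 0 0 0 70;0 0 0 0 0 0 70"}}

```text
time_s: 19.23
eef_pos: [452.2, -329.3, 216.2]
ee_rot: [-0.0, 0.672, 0.741, 0.0]
force: [0.7, 0.6, -0.4]
grip_width: 0.698
grip_force: 0.0
```

```bash
cat > look.py <<'E'
from h import *
p=shot('wrist'); s=p['_s']
print(np.round(s['eef_pos'],1),s['grip_width'],np.round(s['joints'],2),quat(s['ee_rot']).as_matrix().round(3)[:,1])
for b in boxes_of(p,'tin0')[:6]: print(np.round(b['position'],1),round(b['confidence'],2),np.round(at(p,b['position'],20),1))
for t in tops(p,lo=16,hi=25): print(*t)
E
python3 look.py
```

```text
[ 452.2 -329.3  216.2] 0.6977425374209567 [-0.84  0.41  1.44  0.    1.29 -0.94] [ 0.995  0.097 -0.   ]
[280.6 221.9] 0.95 [ 453.4 -368.    20. ]
[178.7 223.1] 0.85 [ 342.2 -380.7   20. ]
[161.9  69.9] 0.76 [ 318.7 -218.    20. ]
[281.5 222.5  23. ] [ 454.1 -365.5   28. ]
[161.5  72.5  22.1] [ 321.6 -221.3   28. ]
[176.5 223.5  21.4] [ 342.2 -378.1   28. ]
```

>>> {"fn": "drive_tool", "kwargs": {"commands": "0 -0.06 -0.25 0 0 0 73;0 -0.06 -0.25 0 0 0 73;0 -0.06 -0.25 0 0 0 73;0 -0.06 -0.25 0 0 0 73;0 -0.06 -0.25 0 0 0 73;0.02 -0.08 -0.15 0 0 0 73;0 0 0 0 0 0 73;0 0 0 0 0 0 73;0 0 -0.2 0 0 0 73;0 0 -0.2 0 0 0 73;0 0 -0.12 0 0 0 73;0 0 0 0 0 0 73;0 0 0 0 0 0 73"}}

```text
time_s: 20.42
eef_pos: [455.4, -365.8, 25.4]
ee_rot: [0.0, 0.671, 0.742, -0.0]
force: [0.1, -0.2, -0.3]
grip_width: 0.733
grip_force: 0.0
```

>>> {"fn": "drive_tool", "kwargs": {"commands": "0 -0.01 -0.025 0 0 0 73;0 0 0 0 0 0 73;0 0 0 0 0 0 30;0 0 0 0 0 0 30;0 0 0 0 0 0 30;0 0 0 0 0 0 30;0 0 0 0 0 0 30;0 0 0.1 0 0 0 30;0 0.1 0.3 0 0 0 30;0 0.2 0.35 0 0 0 30;0.05 0.25 0.3 0 0 0 30;0.12 0.35 0.1 0 0 0 30;0.12 0.35 0 0 0 0 30;0.12 0.35 0 0 0 0 30;0.12 0.35 0 0 0 0 30;0.12 0.35 0 0 0 0 30;0.12 0.35 0 0 0 0 30;0.12 0.35 0 0 0 0 30;0 0 0 0 0 0 30;0 0 0 0 0 0 30", "force": 60}}

```text
time_s: 22.08
eef_pos: [544.1, -65.4, 137.6]
ee_rot: [0.0, 0.67, 0.743, 0.0]
force: [0.2, -0.7, -0.5]
grip_width: 0.516
grip_force: 61.4
```

>>> {"fn": "drive_tool", "kwargs": {"commands": "0.04 0.04 -0.25 0 0 0 30;0 0 -0.25 0 0 0 30;0 0 -0.2 0 0 0 30;0 0 -0.12 0 0 0 30;0 0 -0.03 0 0 0 30;0 0 0 0 0 0 30;0 0 0 0 0 0 30"}}

```text
time_s: 22.67
eef_pos: [548.2, -63.8, 52.9]
ee_rot: [0.001, 0.671, 0.741, 0.0]
force: [0.7, 0.1, -1.2]
grip_width: 0.515
grip_force: 61.5
```

>>> {"fn": "drive_tool", "kwargs": {"commands": "0 0.02 -0.015 0 0 0 30;0 0 -0.008 0 0 0 30;0 0 0 0 0 0 30;0 0 0.005 0 0 0 60;0 0 0.01 0 0 0 64;0 0 0 0 0 0 64;0 0 0.2 0 0 0 64;0 0 0.3 0 0 0 64;0 0 0.3 0 0 0 64;0 -0.2 0.3 0 0 0 64;0 -0.35 0.3 0 0 0 70;0 -0.35 0.1 0 0 0 70;0 0 0 0 0 0 70;0 0 0 0 0 0 70"}}

```text
time_s: 23.83
eef_pos: [547.9, -149.0, 198.8]
ee_rot: [0.001, 0.672, 0.741, 0.0]
force: [0.3, 0.2, -1.4]
grip_width: 0.702
grip_force: 0.0
```

```bash
python3 - <<'E'
from h import *
p=shot('wrist'); s=p['_s']; save(p,'w6.png',(130,0,480,420),1.4)
print(np.round(s['eef_pos'],1),np.round(s['joints'],2))
for k,z in dict(tin0=54,pointer=30,mark=36,knob_grip=102,nozzle_top=177).items():
  for b in boxes_of(p,k)[:5]: print(k,np.round(b['position'],1),round(b['confidence'],2),np.round(at(p,b['position'],z),1))
for t in tops(p,54,16,30): print(*t)
E
```

```text
[ 547.9 -149.   198.8] [-0.47  0.45  1.44  0.    1.26 -0.57]
tin0 [292.5  32.5] 0.95 [541.5  -5.3  54. ]
tin0 [288.1 102.3] 0.8 [543.8 -64.2  54. ]
tin0 [ 85.6 230.8] 0.63 [ 348.7 -199.1   54. ]
tin0 [246.1 297.3] 0.59 [ 521.1 -251.8   54. ]
pointer [286.3  71.6] 0.57 [539.8 -36.6  30. ]
mark [357.9 102.3] 0.54 [605.4 -56.5  36. ]
knob_grip [293.6 231.9] 0.65 [ 556.5 -156.8  102. ]
nozzle_top [154.3  63.4] 0.19 [478.3 -49.7 177. ]
[293.5  32.5  27.4] [542.3  -5.2  54. ]
[295.5 101.5  24.5] [549.7 -63.   54. ]
[ 83.5 229.5  19. ] [ 346.1 -197.9   54. ]
```

View pics/w6.png

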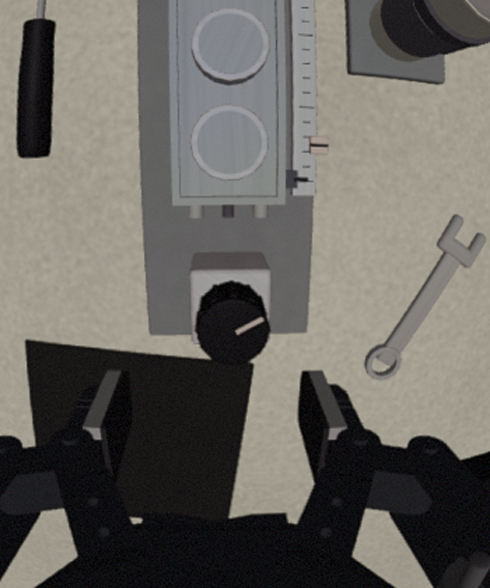

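```bash
cat >> h.py <<'E'
th=np.radians(5.94); SX=np.array([np.cos(th),np.sin(th)]); SY=np.array([-np.sin(th),np.cos(th)]); C0=np.array([542.6,-3.5])
def loc(X): d=np.array(X)[:2]-C0; return np.round([d@SX,d@SY],1)
E
python3 - <<'E'
from h import *
p=shot('wrist')
for n,q,z in [('ptr',(349.3,128.6),30),('rider',(357.9,104.3),34),('knob',(296.4,233.6),102)]:
    X=at(p,q,z); print(n,np.round(X,1),loc(X))
save(p,'w6c.png',(310,80,390,150),8)
E
```

```text
ptr [601.1 -78.7  30. ] [ 50.4 -80.8]
rider [605.2 -55.6  34. ] [ 56.8 -58.3]
knob [ 558.5 -155.2  102. ] [ 1.000e-01 -1.525e+02]
```

View pics/w6c.png

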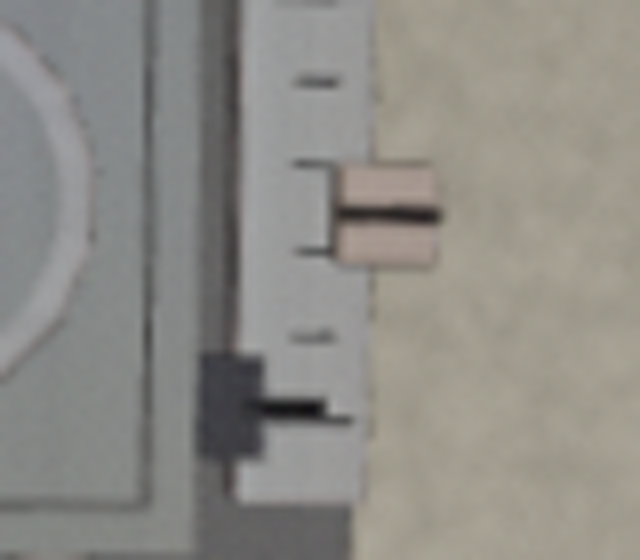

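>>> {"fn": "drive_tool", "kwargs": {"commands": "0.005 -0.003 -0.03 0 0 -0.155 75;0.005 -0.003 -0.03 0 0 -0.155 75;0.005 -0.003 -0.03 0 0 -0.155 75;0.005 -0.003 -0.03 0 0 -0.155 75;0.005 -0.003 -0.03 0 0 -0.155 75;0.005 -0.003 -0.03 0 0 -0.155 75;0.005 -0.003 -0.03 0 0 -0.155 75;0.005 -0.003 -0.03 0 0 -0.155 75;0.005 -0.003 -0.03 0 0 -0.155 75;0.005 -0.003 -0.03 0 0 -0.155 75;0.005 -0.003 -0.03 0 0 -0.155 75;0.005 -0.003 -0.03 0 0 -0.155 75;0.005 -0.003 -0.03 0 0 -0.155 75;0.005 -0.003 -0.03 0 0 -0.155 75;0.005 -0.003 -0.03 0 0 -0.155 75;0.005 -0.003 -0.03 0 0 -0.155 75;0.005 -0.003 -0.03 0 0 -0.155 75;0.005 -0.003 -0.03 0 0 -0.155 75;0.005 -0.003 -0.03 0 0 -0.155 75;0.005 -0.003 -0.03 0 0 -0.155 75"}}

```text
time_s: 25.85
eef_pos: [557.9, -153.2, 137.9]
ee_rot: [-0.0, 0.927, -0.375, -0.0]
force: [-0.3, 0.1, 0.1]
grip_width: 0.75
grip_force: 0.0
```

>>> {"fn": "drive_tool", "kwargs": {"commands": "0 0 0 0 0 -0.155 75;0 0 0 0 0 -0.155 75;0 0 0 0 0 -0.155 75;0 0 0 0 0 -0.155 75;0 0 0 0 0 -0.155 75;0 0 0 0 0 0 75;0 0 0 0 0 0 75"}}

```text
time_s: 26.43
eef_pos: [557.9, -153.3, 138.2]
ee_rot: [0.0, 0.775, -0.632, -0.0]
force: [0.2, 0.4, 0.3]
grip_width: 0.746
grip_force: 0.0
```

```bash
python3 - <<'E'
from h import *
s=sense(); print(np.round(s['eef_pos'],1),np.round(s['joints'],3),quat(s['ee_rot']).as_matrix().round(3)[:,1])
E
```

```text
[ 557.9 -153.3  138.2] [-0.47   0.533  1.473  0.     1.136  2.469] [-0.98  -0.201  0.   ]
```

>>> {"fn": "drive_tool", "kwargs": {"commands": "0.005 -0.015 -0.2 0 0 0 75;0 0 -0.2 0 0 0 75;0 0 -0.12 0 0 0 75;0 0 0 0 0 0 75;0 0 0 0 0 0 75;0 0 0 0 0 0 20;0 0 0 0 0 0 20;0 0 0 0 0 0 20;0 0 0 0 0 0 20;0 0 0 0 0 0 20;0 0 0 0 0 0 20", "force": 60}}

```text
time_s: 27.35
eef_pos: [558.0, -155.6, 88.0]
ee_rot: [0.001, 0.774, -0.633, 0.0]
force: [-8.8, 0.1, 11.0]
grip_width: 0.451
grip_force: 59.5
```

>>> {"fn": "drive_tool", "kwargs": {"commands": "-0.01 0 0.01 0 0 0 20;0 0 0 0 0 0.15 20;0 0 0 0 0 0.15 20;0 0 0 0 0 0.15 20;0 0 0 0 0 0.15 20;0 0 0 0 0 0.15 20;0 0 0 0 0 0.15 20;0 0 0 0 0 0.15 20;0 0 0 0 0 0.15 20;0 0 0 0 0 0.15 20;0 0 0 0 0 0.15 20;0 0 0 0 0 0 20"}}

```text
time_s: 28.35
eef_pos: [552.7, -161.0, 88.1]
ee_rot: [0.005, 0.996, -0.094, -0.005]
force: [-35.2, -30.1, 11.9]
grip_width: 0.45
grip_force: 63.8
```

```bash
python3 - <<'E'
from h import *
s=sense(); print(np.round(s['eef_pos'],1),np.round(s['joints'],3),np.round(s['force'],1),np.round(s['wrist_torque'],2))
p=shot('top'); save(p,'t2.png',(230,140,380,240),5)
E
```

```text
[ 552.7 -161.    88.1] [-0.481  0.594  1.519 -0.015  1.035  1.285] [-35.2 -30.1  11.9] [-5.32  5.74 -0.29]
```

View pics/t2.png

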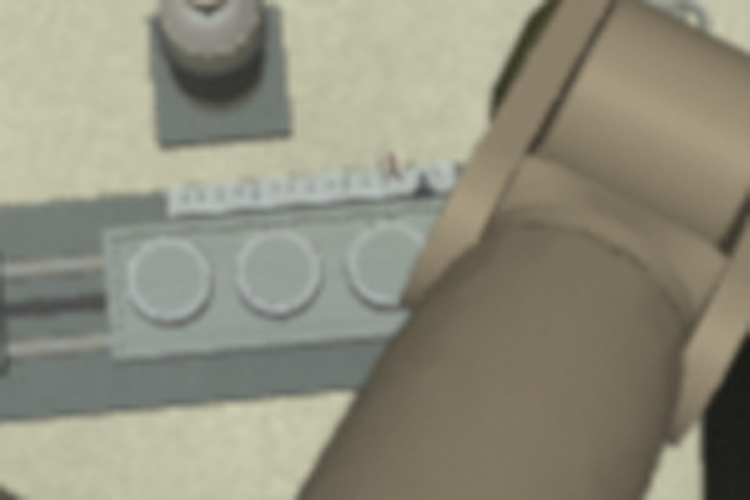

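>>> {"fn": "drive_tool", "kwargs": {"commands": "0 0 0 0 0 0 75;0 0 0 0 0 0 75;0 0 0 0 0 0 75;0 0 0 0 0 0 75;0 0 0 0 0 0 75"}}

```text
time_s: 28.82
eef_pos: [557.7, -154.8, 87.5]
ee_rot: [0.0, 0.995, -0.097, 0.0]
force: [-0.4, 0.5, 0.5]
grip_width: 0.751
grip_force: 0.0
```

```bash
python3 - <<'E'
from h import *
p=shot('wrist'); s=p['_s']; print(np.round(s['eef_pos'],1),np.round(s['joints'],3),np.round(s['force'],1))
save(p,'w7.png',None,1.4)
print(proj(p,(559.4,-162.3,102)),proj(p,(558.5,-155.2,102)))
E
```

```text
[ 557.7 -154.8   87.5] [-0.473  0.596  1.517  0.     1.028  1.291] [-0.4  0.5  0.5]
[300.88410146 307.49569937] [284.4680625 311.8799333]
```

View pics/w7.png

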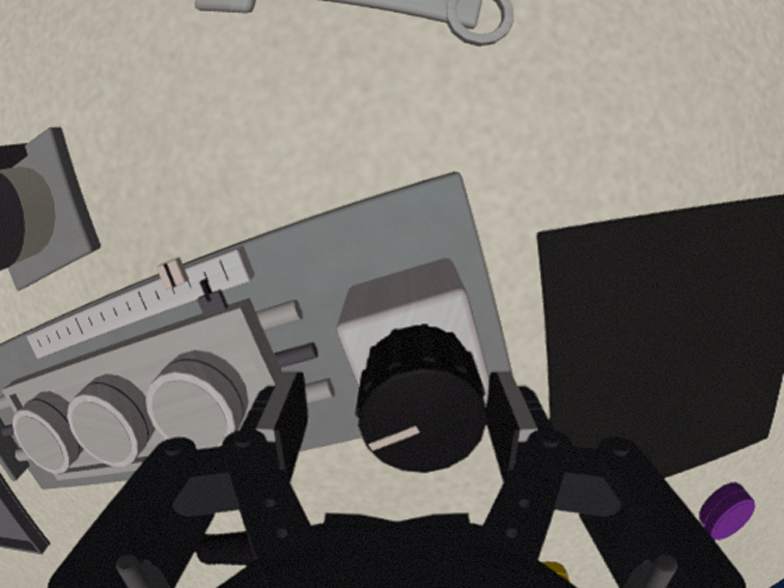

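>>> {"fn": "drive_tool", "kwargs": {"commands": "0.017 -0.075 0 0 0 -0.155 75;0 0 0 0 0 -0.155 75;0 0 0 0 0 -0.155 75;0 0 0 0 0 -0.155 75;0 0 0 0 0 0 75;0 0 0 0 0 0 20;0 0 0 0 0 0 20;0 0 0 0 0 0 20;0 0 0 0 0 0 20;0 0 0 0 0 0 20;0 0 0 0 0 0 20"}}

```text
time_s: 29.78
eef_pos: [558.9, -162.9, 87.7]
ee_rot: [0.0, 0.943, -0.333, -0.0]
force: [-3.8, -1.6, 5.3]
grip_width: 0.45
grip_force: 60.0
```

Centred now; turn 15 rows and read the force.

>>> {"fn": "drive_tool", "kwargs": {"commands": "0 0 0 0 0 0.15 20;0 0 0 0 0 0.15 20;0 0 0 0 0 0.15 20;0 0 0 0 0 0.15 20;0 0 0 0 0 0.15 20;0 0 0 0 0 0.15 20;0 0 0 0 0 0.15 20;0 0 0 0 0 0.15 20;0 0 0 0 0 0.15 20;0 0 0 0 0 0.15 20;0 0 0 0 0 0.15 20;0 0 0 0 0 0.15 20;0 0 0 0 0 0.15 20;0 0 0 0 0 0.15 20;0 0 0 0 0 0.15 20;0 0 0 0 0 0 20"}}

```text
time_s: 31.12
eef_pos: [559.1, -163.7, 87.7]
ee_rot: [0.001, 0.854, 0.52, -0.0]
force: [-2.9, -5.3, 3.5]
grip_width: 0.447
grip_force: 59.8
```

>>> {"fn": "drive_tool", "kwargs": {"commands": "0 0 0 0 0 0.15 20;0 0 0 0 0 0.15 20;0 0 0 0 0 0.15 20;0 0 0 0 0 0.15 20;0 0 0 0 0 0.15 20;0 0 0 0 0 0.15 20;0 0 0 0 0 0.15 20;0 0 0 0 0 0.15 20;0 0 0 0 0 0.15 20;0 0 0 0 0 0.15 20;0 0 0 0 0 0.15 20;0 0 0 0 0 0.15 20;0 0 0 0 0 0.15 20;0 0 0 0 0 0.15 20;0 0 0 0 0 0.15 20;0 0 0 0 0 0.15 20;0 0 0 0 0 0.15 20;0 0 0 0 0 0.15 20;0 0 0 0 0 0.15 20;0 0 0 0 0 0 20"}}

```text
time_s: 32.78
eef_pos: [559.8, -163.1, 87.8]
ee_rot: [0.001, -0.094, 0.996, -0.001]
force: [2.6, -2.6, 2.2]
grip_width: 0.449
grip_force: 60.0
```

```bash
python3 - <<'E'
from h import *
p=shot('wrist'); s=p['_s']; print(np.round(s['eef_pos'],1),np.round(s['joints'],3),np.round(s['force'],1))
# expected pointer/mark pixels
m=np.array([605.2,-56.6]); pt=C0+50.5*SX+(-80+30)*SY
print(proj(p,(*m,36)),proj(p,(*pt,30)))
save(p,'w8.png',None,1)
E
```

```text
[ 559.8 -163.1   87.8] [-0.484  0.603  1.504 -0.     1.032 -2.243] [ 2.6 -2.6  2.2]
[413.86811511 323.65023209] [424.50025426 311.95827494]
```

>>> {"fn": "drive_tool", "kwargs": {"commands": "0 0 0 0 0 0 75;0 0 0 0 0 0 75;0 0 0 0 0 0 75;0 0 0.15 0 0 0 75;-0.01 0.01 0.2 0 0 -0.15 75;-0.01 0.01 0.2 0 0 -0.15 75;-0.01 0.01 0.2 0 0 -0.15 75;-0.01 0.01 0.2 0 0 -0.15 75;-0.01 0.01 0.15 0 0 -0.15 75;-0.01 0.01 0 0 0 -0.15 75;-0.01 0.01 0 0 0 -0.15 75;-0.01 0.01 0 0 0 -0.15 75;-0.01 0.01 0 0 0 -0.15 75;-0.01 0.01 0 0 0 -0.15 75;-0.01 0.01 0 0 0 -0.15 75;0 0.02 0 0 0 -0.15 75;0 0.02 0 0 0 -0.15 75;0 0.02 0 0 0 -0.15 75;0 0 0 0 0 0 75;0 0 0 0 0 0 75"}}

```text
time_s: 34.5
eef_pos: [548.0, -145.4, 197.1]
ee_rot: [-0.0, 0.668, 0.744, -0.0]
force: [0.6, 0.0, 0.2]
grip_width: 0.754
grip_force: 0.0
```

```bash
cat > gap.py <<'E'
from h import *
from scipy.ndimage import map_coordinates
def rect(p,z,xs,ys):
    g=cv2.cvtColor(p['pixels'],cv2.COLOR_BGR2GRAY).astype(float)
    P=np.array([[proj(p,(*(C0+x*SX+y*SY),z)) for y in ys] for x in xs])
    return map_coordinates(g,[P[...,1],P[...,0]],order=1)
if __name__=='__main__':
    p=shot('wrist'); s=p['_s']; print(np.round(s['eef_pos'],1),np.round(s['joints'],2))
    xs=np.arange(36,72,.25); ys=np.arange(-95,-25,.25)
    A=rect(p,36,xs,ys)[::-1]; B=rect(p,30,xs,ys)[::-1]
    im=np.vstack([A,np.full((8,A.shape[1]),255),B])
    cv2.imwrite('pics/gap_%d.png'%int(s['time_s']*100),cv2.resize(im,None,fx=2.5,fy=2,interpolation=cv2.INTER_CUBIC))
    m=rect(p,36,np.arange(57,63,.5),ys).mean(0); q=rect(p,30,np.arange(48.5,50.5,.25),ys).mean(0)
    for n,v in(('mark',m),('ptr',q)):
        i=np.argsort(v)[:1]; print(n,ys[i],v.min().round(),np.median(v)); print(np.round(v[::6]).astype(int))
E
python3 gap.py
```

```text
[ 548.  -145.4  197.1] [-0.47  0.45  1.44  0.    1.25 -0.57]
mark [-59.75] 52.0 154.05902757312492
[156 158 159 157 155 156 157 156 154 154 155 155 158 157 153 151 152 155
 158 144 147 153 144  73  99 154 152 135 153 158 158 155 153 152 151 151
 154 154 155 155 155 153 153 152 151 151 154]
ptr [-51.5] 45.0 153.87624613446883
[100 119 157 155 154 156 155 114 144 156 154 155 155 140 114 152 155 155
 155 155 114 148 155 155 154 154 152 116 126  45 133 156 154 112 149 154
 154 155 154 145 134 154 154 154 154 154  96][ WARN:0@5.653] global loadsave.cpp:1063 imwrite_ Unsupported depth image for selected encoder is fallbacked to CV_8U.
```

>>> {"fn": "drive_tool", "kwargs": {"commands": "0.113 -0.174 -0.2 0 0 0 75;0 0 -0.25 0 0 0 75;0 0 -0.25 0 0 0 75;0 0 -0.25 0 0 0 75;0 0 -0.14 0 0 0 75;0 0 0 0 0 0 75;0 0 0 0 0 0 75;0 0 0 0 0 0 75"}}

```text
time_s: 35.22
eef_pos: [560.0, -163.4, 89.5]
ee_rot: [0.001, 0.669, 0.743, 0.0]
force: [-0.1, -0.0, 0.1]
grip_width: 0.752
grip_force: 0.0
```

>>> {"fn": "drive_tool", "kwargs": {"commands": "-0.005 0.005 -0.015 0 0 0 75;0 0 0 0 0 0 20;0 0 0 0 0 0 20;0 0 0 0 0 0 20;0 0 0 0 0 0 20;0 0 0 0 0 0 20;0 0 0 0 0 0 20;0 0 0 0 0 -0.15 20;0 0 0 0 0 -0.15 20;0 0 0 0 0 -0.15 20;0 0 0 0 0 -0.15 20;0 0 0 0 0 -0.15 20;0 0 0 0 0 -0.15 20;0 0 0 0 0 -0.15 20;0 0 0 0 0 -0.15 20;0 0 0 0 0 -0.15 20;0 0 0 0 0 -0.15 20;0 0 0 0 0 0 20"}}

```text
time_s: 36.72
eef_pos: [559.8, -162.9, 87.7]
ee_rot: [0.001, 0.97, 0.244, 0.001]
force: [2.2, 0.3, 5.5]
grip_width: 0.448
grip_force: 59.7
```

>>> {"fn": "drive_tool", "kwargs": {"commands": "0 0 0 0 0 -0.15 20;0 0 0 0 0 -0.15 20;0 0 0 0 0 -0.15 20;0 0 0 0 0 -0.15 20;0 0 0 0 0 0 20;0 0 0 0 0 0 20"}}

```text
time_s: 37.22
eef_pos: [559.9, -163.2, 87.7]
ee_rot: [0.001, 1.0, 0.016, 0.002]
force: [4.5, -2.7, 5.0]
grip_width: 0.455
grip_force: 59.8
```

```bash
python3 gap.py 2>/dev/null; python3 -c "
from h import *
p=shot('wrist');print(proj(p,(605.2,-56.6,36)),sense()['joints'][5])"
```

```text
[ 559.9 -163.2   87.7] [-0.48  0.6   1.5  -0.    1.03  1.05]
mark [-65.] 31.0 132.38737125718723
[138 139 139 126 137 137 138 138 137 135 136 136 137 135 132  76 119 174
 174 155  31 151 173 169 134 132 133 132 131 133 133 131 129 123 123 130
 129 129 130 131 132 129 128 129 129 127 125]
ptr [-61.25] 10.0 172.88173706536696
[176 177 176 177 133 169 176 176 176 176 175 170 176 175 175 174 175 168
 174 175 175 156  21  22  66 172 173 173 173 174 164 173 173 173 172 173
 122 171 173 173 173 172 170 165 171 171 172]
[111.15472868 170.81359143] 1.054183051502366
```

>>> {"fn": "drive_tool", "kwargs": {"commands": "0 0 0 0 0 0 75;0 0 0 0 0 0 75;0 0 0 0 0 0 75;0 0 0.15 0 0 0 75;-0.01 0.01 0.2 0 0 0.15 75;-0.01 0.01 0.2 0 0 0.15 75;-0.01 0.01 0.2 0 0 0.15 75;-0.01 0.01 0.2 0 0 0.15 75;-0.01 0.01 0.15 0 0 0.15 75;-0.01 0.01 0 0 0 0.15 75;-0.01 0.01 0 0 0 0.15 75;-0.01 0.01 0 0 0 0.15 75;-0.01 0.01 0 0 0 0.15 75;-0.01 0.01 0 0 0 0.15 75;-0.01 0.01 0 0 0 0.15 75;0 0.02 0 0 0 0.15 75;0 0.02 0 0 0 0.15 75;0 0.02 0 0 0 0.15 75;0 0 0 0 0 0 75;0 0 0 0 0 0 75"}}

```text
time_s: 38.98
eef_pos: [547.6, -145.4, 196.5]
ee_rot: [-0.001, 0.67, 0.742, -0.0]
force: [0.8, -0.5, 0.4]
grip_width: 0.748
grip_force: 0.0
```

```bash
python3 gap.py 2>/dev/null
```

```text
[ 547.6 -145.4  196.5] [-0.47  0.45  1.44 -0.    1.25 -0.57]
mark [-60.] 47.0 153.93324305819394
[156 158 158 157 155 156 156 155 154 154 155 155 157 157 153 151 152 155
 157 155 144 152 152  71  96 154 153 142 153 158 158 154 152 152 151 151
 153 154 154 155 155 153 152 152 151 151 154]
ptr [-59.5] 44.0 153.62574523027044
[ 99 116 157 155 155 155 155 119 146 155 155 154 155 140 112 155 154 155
 155 155 116 144 153 111  47 142 148 117 154 154 154 154 153 112 151 155
 154 154 155 137 122 153 153 153 155 154  83]
```

>>> {"fn": "drive_tool", "kwargs": {"commands": "0.16 0.18 0.2 0 0 0 20;0.16 0.18 0.2 0 0 0 0;0.16 0.18 0.15 0 0 0 0;0.16 0.18 0.15 0 0 0 0;0.16 0.18 0.15 0 0 0 0;0.16 0.15 0.1 0 0 0 0;0 0 0 0 0 0 0;0 0 0 0 0 0 0;0 0 0 0 0 0 0", "force": 60}}

```text
time_s: 39.78
eef_pos: [643.5, -40.9, 291.0]
ee_rot: [-0.001, 0.67, 0.742, -0.0]
force: [-0.2, -0.5, -0.6]
grip_width: -0.0
grip_force: 0.0
```

```bash
python3 - <<'E'
from h import *
p=shot('wrist'); s=p['_s']; print(np.round(s['eef_pos'],1),s['grip_width'],np.round(s['joints'],2))
for b in boxes_of(p,'nozzle_top')[:3]: print(np.round(b['position'],1),round(b['confidence'],2),np.round(at(p,b['position'],177),1))
c=np.round(proj(p,(660,32,177))).astype(int); print(c)
save(p,'w9.png',None,1.4)
E
```

```text
[643.5 -40.9 291. ] -0.0002513976328984598 [-0.24  0.57  1.01 -0.    1.57 -0.35]
[321.3 110.5] 0.88 [662.8  40.5 177. ]
[159.2 305.1] 0.39 [ 536.4 -144.7  177. ]
[316 122]
```

View pics/w9.png

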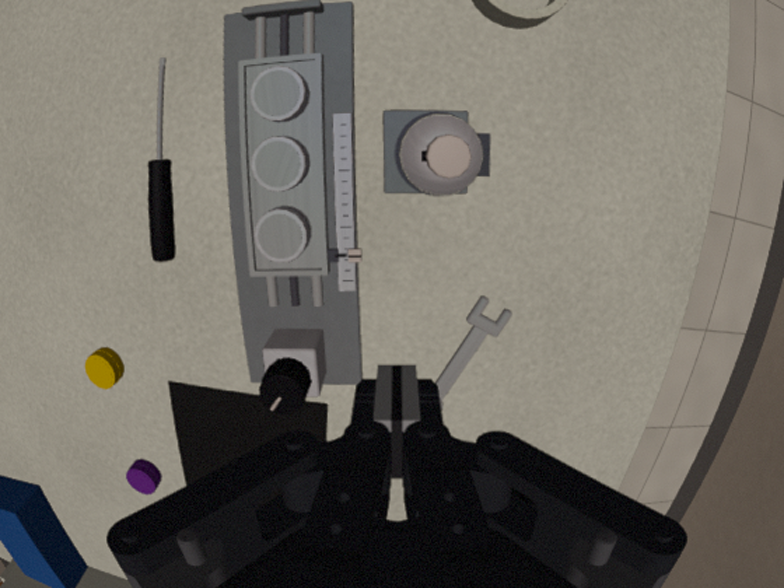

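>>> {"fn": "drive_tool", "kwargs": {"commands": "0.06 0.27 -0.15 0 0 0 0;0.06 0.27 -0.15 0 0 0 0;0.065 0.27 -0.2 0 0 0 0;0 0 -0.2 0 0 0 0;0 0 -0.12 0 0 0 0;0 0 0 0 0 0 0;0 0 0 0 0 0 0;0 0 0 0 0 0 0"}}

```text
time_s: 40.55
eef_pos: [662.6, 39.7, 211.1]
ee_rot: [0.001, 0.67, 0.743, 0.0]
force: [-0.3, -0.3, 1.5]
grip_width: -0.003
grip_force: 0.0
```

>>> {"fn": "drive_tool", "kwargs": {"commands": "0 0 -0.1 0 0 0 0;0 0 -0.05 0 0 0 0;0 0 -0.04 0 0 0 0;0 0 -0.03 0 0 0 0;0 0 0 0 0 0 0;0 0 0 0 0 0 0"}}

```text
time_s: 41.05
eef_pos: [662.4, 40.2, 188.8]
ee_rot: [0.0, 0.669, 0.743, -0.0]
force: [-2.8, -0.9, 7.1]
grip_width: -0.0
grip_force: 3.4
```

>>> {"fn": "drive_tool", "kwargs": {"commands": "0 0 -0.015 0 0 0 0;0 0 -0.01 0 0 0 0;0 0 0 0 0 0 0;0 0 0 0 0 0 0;0 0 0 0 0 0 0;0 0 0 0 0 0 0;0 0 0 0 0 0 0"}}

```text
time_s: 41.63
eef_pos: [662.4, 40.2, 188.0]
ee_rot: [0.001, 0.669, 0.743, 0.0]
force: [-7.2, -1.3, 16.2]
grip_width: 0.001
grip_force: 8.0
```

>>> {"fn": "drive_tool", "kwargs": {"commands": "0 0 0.1 0 0 0 0;0 0 0.2 0 0 0 0;0 0 0.2 0 0 0 0;-0.25 -0.1 0.1 0 0 0 30;-0.3 -0.12 0 0 0 0 70;-0.3 -0.12 0 0 0 0 70;-0.3 -0.12 0 0 0 0 70;0 0 -0.1 0 0 0 70;0 0 0 0 0 0 70;0 0 0 0 0 0 70"}}

```text
time_s: 42.47
eef_pos: [547.8, -5.5, 235.2]
ee_rot: [-0.0, 0.669, 0.743, 0.0]
force: [0.2, 0.1, 0.8]
grip_width: 0.704
grip_force: 0.0
```

```bash
python3 - <<'E'
from h import *
p=shot('wrist'); s=p['_s']; print(np.round(s['eef_pos'],1),s['grip_width'],np.round(s['joints'],2))
for b in boxes_of(p,'tin0')[:6]: print(np.round(b['position'],1),round(b['confidence'],2),np.round(at(p,b['position'],50),1))
for t in tops(p,54,16,30): print(*t)
for n in('wrist','top'):
  q=p if n=='wrist' else shot('top')
  for b in boxes_of(q,'tray')[:2]: print(n,'tray',np.round(b['position'],1),round(b['confidence'],2),np.round(at(q,b['position'],8),1))
g=cv2.cvtColor(q['pixels'],cv2.COLOR_BGR2GRAY)
m=((g<90)*255).astype(np.uint8); m[:, :120]=0; m[:,215:]=0; m[:170]=0; m[270:]=0
cs=cv2.findContours(m,0,1)[0]; c=max(cs,key=cv2.contourArea); r=cv2.minAreaRect(c); print(r,np.round(at(q,r[0],18),1))
for v in cv2.boxPoints(r): print(np.round(at(q,v,18),1))
E
python3 gap.py 2>/dev/null | grep -E 'mark|ptr'
```

```text
[547.8  -5.5 235.2] 0.7036982774257496 [-0.22  0.37  1.45  0.    1.32 -0.33]
[111.5 307.7] 0.93 [ 341.2 -184.1   50. ]
[278.1 161.7] 0.75 [540.1  21.6  50. ]
[274.2 221.5] 0.71 [542.3 -40.2  50. ]
[278.5 103.5  23.2] [534.8  77.5  54. ]
[277.5 161.5  21.6] [539.5  22.5  54. ]
[277.5 216.5  22.4] [545. -33.  54.]
[396.5 153.5  21.6] [655.   44.6  54. ]
wrist tray [277.6 163.6] 0.57 [539.9  11.8   8. ]
top tray [350.6 186.2] 0.71 [ 574.7 -179.1    8. ]
top tray [164.8 218.7] 0.7 [474.6 330.4   8. ]
((145.62625122070312, 207.5123748779297), (41.16046142578125, 86.68321990966797), 39.28940963745117) [503.2 382.1  18. ]
[444.7 496.8  18. ]
[634.6 358.8  18. ]
[562.5 266.   18. ]
[375.9 404.6  18. ]
mark [-56.25] 44.0 143.2645975322761
ptr [-57.75] 17.0 138.63298819045698
```

>>> {"fn": "drive_tool", "kwargs": {"commands": "-0.04 0.27 -0.3 0 0 0 73;-0.04 0.27 -0.3 0 0 0 73;-0.05 0.28 -0.3 0 0 0 73;0 0 -0.3 0 0 0 73;0 0 -0.2 0 0 0 73;0 0 0 0 0 0 73;0 0 0 0 0 0 73;0 0 0 0 0 0 73"}}

```text
time_s: 43.43
eef_pos: [535.4, 76.3, 96.8]
ee_rot: [0.001, 0.669, 0.743, 0.001]
force: [0.6, -1.1, 0.1]
grip_width: 0.73
grip_force: 0.0
```

```bash
python3 - <<'E'
from h import *
q=shot('top')
v=[at(q,c,18)[:2] for c in [(134,186),(203,185),(203,254),(133,256)]]
print(np.round(v,0),np.mean(v,0),[round(float(np.linalg.norm(v[i]-v[i-1]))) for i in range(4)])
E
```

```text
[[563. 418.]
 [569. 228.]
 [380. 219.]
 [371. 407.]] [470.50452353 317.96255999] [192, 191, 189, 189]
```

>>> {"fn": "drive_tool", "kwargs": {"commands": "0 0.01 -0.2 0 0 0 73;0 0 -0.2 0 0 0 73;0 0 -0.05 0 0 0 73;0 0 0 0 0 0 73;0 0 0 0 0 0 73;0 0 0 0 0 0 73"}}

```text
time_s: 43.98
eef_pos: [535.3, 77.3, 51.8]
ee_rot: [0.001, 0.669, 0.743, 0.001]
force: [-0.6, 0.1, -0.5]
grip_width: 0.731
grip_force: 0.0
```

>>> {"fn": "drive_tool", "kwargs": {"commands": "0 0 -0.008 0 0 0 60;0 0 0 0 0 0 30;0 0 0 0 0 0 30;0 0 0 0 0 0 30;0 0 0 0 0 0 30;0 0 0.1 0 0 0 30;0 0 0.25 0 0 0 30;0 0.1 0.3 0 0 0 30;-0.08 0.35 0 0 0 0 30;-0.08 0.35 0 0 0 0 30;-0.08 0.35 0 0 0 0 30;-0.08 0.35 0 0 0 0 30;-0.08 0.35 0 0 0 0 30;-0.08 0.35 0 0 0 0 30;-0.08 0.35 0 0 0 0 30;-0.07 0.4 0 0 0 0 30;0 0 0 0 0 0 30;0 0 0 0 0 0 30", "force": 60}}

```text
time_s: 45.48
eef_pos: [470.5, 374.1, 114.9]
ee_rot: [0.0, 0.668, 0.744, 0.0]
force: [-0.0, -0.9, -0.7]
grip_width: 0.512
grip_force: 61.4
```

```bash
python3 - <<'E'
from h import *
p=shot('wrist'); s=p['_s']; print(np.round(s['eef_pos'],1),s['grip_width'],s['grip_force'],np.round(s['joints'],2))
for b in boxes_of(p,'tray')[:2]: print('tray',np.round(b['position'],1),round(b['confidence'],2),np.round(at(p,b['position'],8),1))
g=cv2.cvtColor(p['pixels'],cv2.COLOR_BGR2GRAY); 
P=[(round(float(proj(p,(x,372,18))[0])),round(float(proj(p,(x,372,18))[1]))) for x in range(360,600,8)]
print([int(g[r,c]) if 0<=r<420 and 0<=c<560 else -1 for c,r in P])
P=[proj(p,(472,y,18)).round().astype(int) for y in range(380,460,4)]
print([int(g[r,c]) if 0<=r<420 and 0<=c<560 else -1 for c,r in P])
E
```

```text
[470.5 374.1 114.9] 0.5117178556618152 61.36229395866394 [ 0.48  0.6   1.42 -0.    1.12  0.37]
tray [271.7 214.9] 0.93 [461.9 374.2   8. ]
[154, 158, 79, 78, 78, 75, 76, 77, 78, 77, 77, 77, 78, 77, 79, 77, 79, 77, 77, 78, 76, 78, 77, 76, 73, 61, 156, 148, 150, 147]
[79, 78, 80, 77, 81, 81, 83, 85, 82, 83, 59, 154, 154, 157, 154, 154, 160, 157, 151, 151]
```

>>> {"fn": "drive_tool", "kwargs": {"commands": "0 0 -0.25 0 0 0 30;0 0 -0.25 0 0 0 30;0 0 -0.25 0 0 0 30;0 0 -0.12 0 0 0 30;0 0 -0.02 0 0 0 30;0 0 0 0 0 0 30;0 0 0 0 0 0 30;0 0 0 0 0 0 30"}}

```text
time_s: 46.25
eef_pos: [472.2, 372.7, 26.9]
ee_rot: [0.0, 0.669, 0.743, 0.001]
force: [0.1, 0.6, -0.5]
grip_width: 0.515
grip_force: 65.1
```

>>> {"fn": "drive_tool", "kwargs": {"commands": "0 0 -0.015 0 0 0 30;0 0 -0.008 0 0 0 30;0 0 0 0 0 0 30;0 0 0.005 0 0 0 60;0 0 0.01 0 0 0 66;0 0 0 0 0 0 66;0 0 0.2 0 0 0 66;0 0 0.3 0 0 0 66;0 0 0.3 0 0 0 70;0.07 -0.35 0 0 0 0 73;0.07 -0.35 0 0 0 0 73;0.07 -0.35 0 0 0 0 73;0.07 -0.35 0 0 0 0 73;0.07 -0.35 0 0 0 0 73;0.07 -0.35 0 0 0 0 73;0.07 -0.35 0 0 0 0 73;0.07 -0.35 0 0 0 0 73;0.07 -0.35 0 0 0 0 73;0.05 -0.35 0 0 0 0 73"}}

```text
time_s: 47.83
eef_pos: [539.7, 20.7, 105.0]
ee_rot: [0.0, 0.669, 0.743, 0.0]
force: [0.9, -0.3, 0.4]
grip_width: 0.727
grip_force: 0.0
```

>>> {"fn": "drive_tool", "kwargs": {"commands": "0 0 0 0 0 0 73;0 0 0 0 0 0 73;0 0 0 0 0 0 73"}}

```text
time_s: 48.08
eef_pos: [539.3, 22.8, 104.7]
ee_rot: [-0.0, 0.669, 0.743, 0.0]
force: [-0.8, 0.1, -0.5]
grip_width: 0.728
grip_force: 0.0
```

```bash
python3 - <<'E'
from h import *
p=shot('wrist'); s=p['_s']; print(np.round(s['eef_pos'],1),s['grip_width'])
for b in boxes_of(p,'tin0')[:4]: print(np.round(b['position'],1),round(b['confidence'],2),np.round(at(p,b['position'],50),1))
for t in tops(p,54,20,60): print(*t)
q=shot('top')
for b in boxes_of(q,'tin0')[:6]: print(np.round(b['position'],1),round(b['confidence'],2),np.round(at(q,b['position'],50),1),np.round(at(q,b['position'],20),1))
E
```

```text
[539.3  22.8 104.7] 0.7280660438383336
[284.6 246. ] 0.71 [540.2  22.6  50. ]
[280.4 319.3] 0.7 [543.3 -33.8  50. ]
[282.5 315.5  31.6] [544.1 -27.2  54. ]
[279.5 249.5  31.6] [537.2  21.8  54. ]
[282.5 341.5  39.4] [546.6 -50.8  54. ]
[517.5 275.5  56.1] [722.8  12.6  54. ]
[466.5 232.5  38. ] [658.5  43.9  54. ]
[427.7 274.7] 0.76 [ 337.2 -371.7   50. ] [ 337.3 -380.8   20. ]
[308.2 194.8] 0.73 [541.  -60.9  50. ] [546.3 -62.   20. ]
[148. 217.] 0.73 [473.4 363.4  50. ] [477.  373.2  20. ]
```

>>> {"fn": "drive_tool", "kwargs": {"commands": "0 0 -0.2 0 0 0 73;0 0 -0.2 0 0 0 73;0 0 -0.12 0 0 0 73;0 0 -0.01 0 0 0 73;0 0 0 0 0 0 73;0 0 0 0 0 0 73"}}

```text
time_s: 48.78
eef_pos: [539.8, 22.8, 52.5]
ee_rot: [0.001, 0.669, 0.743, 0.0]
force: [0.2, 0.1, -0.2]
grip_width: 0.728
grip_force: 0.0
```

>>> {"fn": "drive_tool", "kwargs": {"commands": "0 0 -0.013 0 0 0 60;0 0 0 0 0 0 30;0 0 0 0 0 0 30;0 0 0 0 0 0 30;0 0 0 0 0 0 30;0 0 0.1 0 0 0 30;0 0 0.25 0 0 0 30;0 0.1 0.3 0 0 0 30;-0.08 0.35 0 0 0 0 30;-0.08 0.35 0 0 0 0 30;-0.08 0.35 0 0 0 0 30;-0.08 0.35 0 0 0 0 30;-0.08 0.35 0 0 0 0 30;-0.08 0.35 0 0 0 0 30;-0.08 0.35 0 0 0 0 30;-0.12 0.4 0 0 0 0 30;0 0.04 0 0 0 0 30;0 0 0 0 0 0 30;0 0 0 0 0 0 30"}}

```text
time_s: 50.37
eef_pos: [471.5, 321.1, 115.9]
ee_rot: [0.0, 0.669, 0.743, 0.0]
force: [-0.1, -0.4, -0.6]
grip_width: 0.516
grip_force: 61.2
```

>>> {"fn": "drive_tool", "kwargs": {"commands": "0 0 -0.25 0 0 0 30;0 0 -0.25 0 0 0 30;0 0 -0.25 0 0 0 30;0 0 -0.12 0 0 0 30;0 0 -0.03 0 0 0 30;0 0 0 0 0 0 30;0 0 0 0 0 0 30;0 0 0 0 0 0 30"}}

```text
time_s: 51.03
eef_pos: [472.2, 321.4, 26.7]
ee_rot: [0.0, 0.669, 0.743, 0.001]
force: [-0.0, -0.5, -0.6]
grip_width: 0.516
grip_force: 65.8
```

>>> {"fn": "drive_tool", "kwargs": {"commands": "0 0 -0.015 0 0 0 30;0 0 -0.008 0 0 0 30;0 0 0 0 0 0 30;0 0 0.005 0 0 0 60;0 0 0.01 0 0 0 66;0 0 0 0 0 0 66;0 0 0.2 0 0 0 66;0 0 0.3 0 0 0 66;0 0 0.35 0 0 0 70;0.07 -0.35 0.05 0 0 0 73;0.07 -0.35 0 0 0 0 73;0.07 -0.35 0 0 0 0 73;0.07 -0.35 0 0 0 0 73;0.07 -0.35 0 0 0 0 73;0.07 -0.35 0 0 0 0 73;0.07 -0.35 0 0 0 0 73;0.07 -0.35 0 0 0 0 73;0.07 -0.35 0 0 0 0 73;0.1 -0.4 0 0 0 0 73"}}

```text
time_s: 52.62
eef_pos: [544.2, -34.8, 114.6]
ee_rot: [-0.0, 0.669, 0.743, 0.0]
force: [0.7, 0.2, 0.5]
grip_width: 0.726
grip_force: 0.0
```

>>> {"fn": "drive_tool", "kwargs": {"commands": "0 0 0 0 0 0 73;0 0 0 0 0 0 73;0 0 0 0 0 0 73"}}

```text
time_s: 52.87
eef_pos: [544.2, -33.3, 114.4]
ee_rot: [-0.0, 0.669, 0.743, -0.0]
force: [-0.6, 0.2, -0.8]
grip_width: 0.729
grip_force: 0.0
```

```bash
python3 - <<'E'
from h import *
p=shot('wrist'); s=p['_s']; print(np.round(s['eef_pos'],1),s['grip_width'])
for b in boxes_of(p,'tin0')[:4]: print(np.round(b['position'],1),round(b['confidence'],2),np.round(at(p,b['position'],50),1))
for t in tops(p,54,26,36): print(*t)
q=shot('top')
for b in boxes_of(q,'tin0')[:6]: print(np.round(b['position'],1),round(b['confidence'],2),np.round(at(q,b['position'],50),1),np.round(at(q,b['position'],20),1))
E
```

```text
[544.2 -33.3 114.4] 0.729174487379868
[ 69.7 345. ] 0.97 [ 355.  -169.2   50. ]
[282.  245.3] 0.81 [543.9 -37.8  50. ]
[284.5 248.5  34.3] [545.5 -38.   54. ]
[371.1 283. ] 0.73 [ 313.  -225.9   50. ] [ 312.5 -231.2   20. ]
[169.2 217.8] 0.65 [472.3 306.8  50. ] [475.9 315.1  20. ]
[431.5 275.4] 0.64 [ 335.6 -381.5   50. ] [ 335.7 -390.7   20. ]
[147.1 217.6] 0.59 [471.7 365.7  50. ] [475.3 375.5  20. ]
[211.3 118. ] 0.37 [750.1 207.4  50. ] [760.7 213.1  20. ]
```

>>> {"fn": "drive_tool", "kwargs": {"commands": "0.005 -0.025 -0.25 0 0 0 73;0 0 -0.2 0 0 0 73;0 0 -0.16 0 0 0 73;0 0 -0.02 0 0 0 73;0 0 0 0 0 0 73;0 0 0 0 0 0 73;0 0 0 0 0 0 73"}}

```text
time_s: 53.65
eef_pos: [545.6, -36.0, 52.8]
ee_rot: [0.001, 0.669, 0.743, 0.0]
force: [-0.4, 1.1, 0.3]
grip_width: 0.731
grip_force: 0.0
```

>>> {"fn": "drive_tool", "kwargs": {"commands": "0 0 -0.016 0 0 0 60;0 0 0 0 0 0 30;0 0 0 0 0 0 30;0 0 0 0 0 0 30;0 0 0 0 0 0 30;0 0 0.1 0 0 0 30;0 0 0.25 0 0 0 30;0 0.1 0.3 0 0 0 30;-0.08 0.35 0 0 0 0 30;-0.08 0.35 0 0 0 0 30;-0.08 0.35 0 0 0 0 30;-0.08 0.35 0 0 0 0 30;-0.08 0.35 0 0 0 0 30;-0.08 0.35 0 0 0 0 30;-0.08 0.35 0 0 0 0 30;-0.18 0.36 0 0 0 0 30;0 0.13 0 0 0 0 30;0 0 0 0 0 0 30;0 0 0 0 0 0 30"}}

```text
time_s: 55.23
eef_pos: [471.1, 267.9, 115.4]
ee_rot: [0.0, 0.669, 0.743, 0.0]
force: [0.2, 0.0, -1.8]
grip_width: 0.514
grip_force: 61.3
```

>>> {"fn": "drive_tool", "kwargs": {"commands": "0 0.02 -0.25 0 0 0 30;0 0 -0.25 0 0 0 30;0 0 -0.25 0 0 0 30;0 0 -0.12 0 0 0 30;0 0 -0.03 0 0 0 30;0 0 0 0 0 0 30;0 0 0 0 0 0 30;0 0 0 0 0 0 30"}}

```text
time_s: 55.9
eef_pos: [471.7, 269.3, 25.5]
ee_rot: [0.0, 0.67, 0.743, 0.0]
force: [1.0, 0.3, -0.9]
grip_width: 0.518
grip_force: 64.2
```

>>> {"fn": "drive_tool", "kwargs": {"commands": "0 0 -0.008 0 0 0 30;0 0 0 0 0 0 30;0 0 0.005 0 0 0 60;0 0 0.01 0 0 0 66;0 0 0 0 0 0 66;0 0 0.2 0 0 0 66;0 0 0.3 0 0 0 66;0 0 0.4 0 0 0 70;0 0 0.4 0 0 0 73;0 0 0.3 0 0 0 73;0 0 0 0 0 0 73;0 0 0 0 0 0 73"}}

```text
time_s: 56.9
eef_pos: [471.3, 270.1, 186.9]
ee_rot: [0.001, 0.669, 0.743, 0.001]
force: [0.3, 0.5, -0.7]
grip_width: 0.732
grip_force: 0.0
```

```bash
python3 - <<'E'
from h import *
p=shot('wrist'); s=p['_s']; print(np.round(s['eef_pos'],1),s['grip_width'])
for t in tops(p,28,16,36): print(*t)
save(p,'fin.png',None,1.3)
E
```

```text
[471.3 270.1 186.9] 0.7316168957826633
[288.5 143.5  25. ] [471.4 319.2  28. ]
[283.5 200.5  19.9] [472.5 266.8  28. ]
[294.5  83.5  21.6] [470.9 372.   28. ]
```

View pics/fin.png

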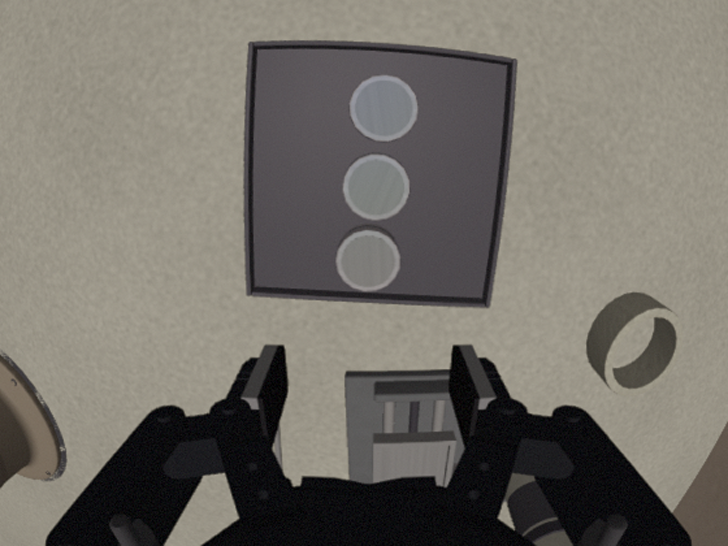

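>>> {"fn": "drive_tool", "kwargs": {"commands": "0.07 -0.38 0.02 0 0 0 73;0.07 -0.38 0.02 0 0 0 73;0.07 -0.38 0.02 0 0 0 73;0.07 -0.38 0.02 0 0 0 73;0.07 -0.38 0 0 0 0 73;0.07 -0.38 0 0 0 0 73;0.07 -0.38 0 0 0 0 73;0.07 -0.38 0 0 0 0 73;0.07 -0.38 0 0 0 0 73;0.07 -0.38 0 0 0 0 73;0.06 -0.35 0 0 0 0 73;0 0 0 0 0 0 73;0 0 0 0 0 0 73;0 0 0 0 0 0 73"}}

```text
time_s: 58.12
eef_pos: [546.4, -144.5, 192.2]
ee_rot: [-0.001, 0.669, 0.743, -0.0]
force: [-0.5, -0.1, -0.3]
grip_width: 0.727
grip_force: 0.0
```

```bash
python3 gap.py 2>/dev/null
```

```text
[ 546.4 -144.5  192.2] [-0.47  0.45  1.45  0.    1.24 -0.57]
mark [-60.25] 54.0 154.10439445638417
[156 157 158 157 155 156 156 156 154 154 155 155 157 156 153 152 152 155
 157 155 146 152 150  68 104 154 153 150 153 157 158 155 153 152 150 150
 153 155 155 155 155 153 152 152 152 151 154]
ptr [-59.25] 37.0 153.56884793060678
[ 99 120 157 156 155 155 156 124 143 155 155 155 155 140 115 155 154 154
 153 155 119 145 156 110  40 135 142  94 154 154 154 154 154 120 144 154
 153 154 154 147 133 153 153 154 153 154  99]
```

```bash
python3 - <<'E'
from gap import *
p=shot('wrist'); ys=np.arange(-66,-56,.1)
for zm,zp in((36,30),(33,30),(36,33)):
  o=[]
  for z,xs in((zm,np.arange(57,62,.5)),(zp,np.arange(48.5,50.5,.25))):
    v=rect(p,z,xs,ys).mean(0); w=np.clip(110-v,0,None); w[abs(ys-ys[v.argmin()])>2]=0; o.append((w*ys).sum()/w.sum())
  print(zm,zp,np.round(o,2),round(o[1]-o[0],2))
q=shot('top'); print([ (np.round(b['position']),round(b['confidence'],2)) for k in('spanner','tape','screwdriver') for b in boxes_of(q,k)[:1]])
E
```

```text
36 30 [-59.93 -59.31] 0.63
33 30 [-59.98 -59.31] 0.67
36 33 [-59.93 -59.25] 0.68
[(array([275., 196.]), 0.62), (array([209., 119.]), 0.98), (array([252., 240.]), 0.6)]
```

```bash
python3 -c "
from rig import finish_job; print(finish_job())"
```

```text
the job is handed in; nothing more can be done
None
```

The job is handed in at about 58 s of the 210 s: all three tins went on the carriage, the pointer was run about 8 mm past the mark and brought back (last measured 0.65 mm from it), the nozzle was pressed to its stop and released, and the tins now lie flat in the tray; no verdict came back.

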